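Hang a supply bin in its place on the louvre rail

ROBOT

A 6-joint arm with a two-finger parallel gripper is mounted at the origin on the work surface. World frame = base frame: x ahead of the robot, y to its left, z up, the work surface at z = 0. Lengths are in m, angles in rad, forces in N, time in s.
With the tool pointing down it reaches from about 0.4 to 0.825 m from the base axis. Payload 7 kg.
Tool frame: the origin (TCP) lies at the very end of the fingers, on their centre line; the grasp point (between the pads) lies behind it (manip.grasp_offset is the z of the grasp point in the tool frame, in m); z points along the fingers, y is the direction in which the jaws open and shut (so a half turn about z gives the same grasp; the last joint's range is limited). The gripper opens to 88 mm and grips with 3 to 60 N. Pads are 19 mm wide; open, the fingers measure 130 mm over their backs; the gripper's body (78 mm by 193 mm) begins 47 mm behind the grasp point.
Start: joints at [1.422, 0.359, 0.012, 0, -1.224, -0.288], TCP at [0.286, 0.612, 0.227] pointing down, gripper open.
Joint ranges: [-3.07, 3.07], [-1.43, 2.12], [-1.02, 1.25], [-3.03, 1.67], [-3.05, -0], [-3.03, 3.03]. Speed limits (rad/s): [2.39, 2.39, 3.01, 3.14, 3.14, 3.14].

INTERFACE

Orientations are given as a rotation vector (axis times angle).
In Python, from workcell import manip gives the robot as it stands.
- The arm moves only by the tool apply_moves, never from a script. Its argument "plan" is one flat list of numbers, 7 for each row, row after row: the shift along the tool's x, y, z in cm, then the turn, a rotation vector about the tool's x, y, z in rad, then the closure in counts, from 0 (fully open) to 255 (shut). A call has exactly 8 rows; each row is the pose to reach, as a shift and turn from the pose measured when the call began, along the tool's axes at that moment; what a row does not reach only later rows make up. A row lasts 1/12 s, in which the tool goes at most 41.7 mm and 7.16 degrees, less where a joint would pass 70% of its speed; a pose out of reach is approached as far as the arm can. A call with a gripper value outside its range is refused whole. The fingers move at their own pace and stop on an object; "grip_force" is the grip in N (left out, the last holds). Time passes only in rows, so rows that repeat a pose let the fingers close, or fill a call up. It gives the time, the measured TCP pose, the force and the opening at its end, in the units of the state.
- manip.state(): the state, without advancing time (a new reading comes with each control period).
- manip.capture(name): name is "scene" or "top" or "wrist"; returns the picture (384x512x3 uint8, blue, green, red); there is no depth.
- manip.get_calibration(name): a dict with "intrinsics" (3x3 intrinsics, pixels), "cam_to_world" (4x4, takes a point from camera to world coordinates); the wrist camera has in their place "tool_from_camera" (4x4, takes a point from camera to tool coordinates, whose origin is the TCP and whose axes are the flange's). Camera axes: x right, y up, looking along -z (the intrinsics and any distortion apply to the point x, -y, -z); pixel columns grow to the right and rows downward; lengths in m; the calibration is good to about 2 mm. A picture is of the moment at which its call begins: read the wrist's pose just before it. get_calibration takes no time and is no camera call.
- manip.hand_in(): hands the job in, once; it reports no verdict.
The state is a dict: "clock": time; "qpos": joint angles; "qvel": joint speeds; "tau": joint torques, N m; "tcp_pos": TCP position; "orientation": TCP orientation; "wrist_force": force on the tool from outside, world axes, zero at the start; "wrist_torque": the same for the moment, N m; "opening": opening from 0.0 (shut) to 1.0 (fully open).
Only numpy, scipy, OpenCV 4.12 (cv2) and the standard library are available. Lean on these libraries where they do the work, as an engineer would, in place of code of your own. Each camera call takes 0.05 s, during which the arm holds its last target.

TASK

On the louvre rack, slide the hanging blue and green bins apart along the top louvre, without lifting them off it, until a third bin has room between them. Take the yellow bin from the bench, lower it into that gap so that its lip catches over the top louvre, not tipping it or letting it fall from a height, and let go. Then close up the row along the louvre so that all three hang side by side against one another, yellow in the middle, leaving the red bin and the steel ware on the bench where they are.

Things in the scene. Friction and masses are not known exactly. Their poses are not given: they have to be found in the camera images.
- rack: Grey bench-top louvre rack, fixed, with two horizontal louvres. Origin on the bench under the middle of the top louvre's front face; x from its front (where bins hang) to its back, y along the louvres, z up. End cheeks at y = +-190 mm, 212 mm high, stop the bins. The lower louvre (z 118 mm) carries three grey bins that are part of the rack, clear of the bins above.
- rail (a point): Middle of the top edge of the top louvre, axes as the rack: rack frame (2, 0, 205) mm. The louvre is a straight upright blade 4 mm thick (rack x 0 to 4), 380 mm long, its front face 50 mm high. Behind it a slot 23 mm wide, then the back sheet, 199 mm high. A bin slides along it with some 1 to 2 N, best pushed near its back wall.
- yellow_bin: Yellow open plastic bin, 0.1 to 0.25 kg, on the bench. Origin: centre of its underside; x to its back (lip side), y across, z up. 110 mm deep (x +-55), 60 wide outside (y +-30), rim 70 high, walls 3 (54 free inside); low front 36 high, sides full height from x -28 to +52. Stock on its floor to 20 high. Take it across its width, or push a side wall from inside or outside.
- yellow_lip (a point): On the yellow bin, in the slot under its lip: bin frame (58.5, 0, 66) mm. The lip, full width, runs back from the rim to x 70, z 66 to 70, then turns down, straight to z 60, flaring to z 50. Slot from the back wall (x 55) to x 62 at the top, x 68 at the mouth. Hung, the flange sits on the louvre's edge: this point on the edge, origin 66 below it, bin x along rack x.
- blue_bin: Blue bin, hanging on the top louvre at the start, left or right of the green one, 18 to 52 mm of space between the two. Same bin as the yellow one in shape and size.
- blue_lip (a point): Same point as yellow_lip, on the blue bin.
- green_bin: Green bin, hanging on the top louvre at the start. Same bin as the yellow one in shape and size.
- green_lip (a point): Same point as yellow_lip, on the green bin.
- red_bin: Red bin standing on the bench beside the yellow bin, some 55 mm of space between them; to be left alone. Same bin as the yellow one in shape and size.
- canister: Loose steel canister with a lid, 78 mm across, 128 mm high with its knob, standing behind the yellow bin's lip; origin at the centre of its underside; to be left alone.
- dish: Loose shallow steel dish, 88 mm across, 20 mm high, beside the yellow bin; origin at the centre of its underside; to be left alone.
Mind the look-alikes: they are no part of the job. There is more than one size of the green_bin; the job needs the middle-sized.

How it is judged:
By the outcome, as a careful person would: the job done as asked, in the order asked, and still so for the second after the job is handed in, with the robot touching nothing.
It also fails if it takes over 72 s, if anything falls off the work surface, if the arm or the gripper's body presses on something with over 40 N, if the wrist force passes 120 N, or if a joint passes its speed limit or range.

## Working session

There is one attempt and no reset: what is moved stays moved. The work goes in short steps, Python scripts to look and compute and a tool call to move; the robot and the scene stay as the last step left them, time stands still between calls to the robot, and variables do not carry over. Pictures are saved under pics/ and viewed, and the job is handed in when it is done.

Besides the shell and the picture viewer there is one more tool, called after ">>>" as name(argument=value, ...) on one line, values as JSON. apply_moves: Moves the arm, as the interface text tells. Its arguments: {"type":"object","properties":{"plan":{"type":"array","items":{"type":"number"}},"grip_force":{"type":"number"}},"required":["plan"]}

```bash
ls; mkdir -p pics
python3 - <<'E'
from workcell import manip
import cv2,numpy as np
np.set_printoptions(precision=4,suppress=True)
print(manip.state(), manip.grasp_offset)
for n in ["scene","top","wrist"]:
    cv2.imwrite(f"pics/{n}0.png",manip.capture(n)); print(n,manip.get_calibration(n))
E
```

```text
pics
{'clock': 0.0, 'qpos': array([ 1.4221,  0.3594,  0.0111, -0.0004, -1.2241, -0.2881]), 'qvel': array([ 0.0004,  0.0003, -0.0007, -0.0003,  0.0016, -0.0005]), 'tau': array([ -0.0003, -58.2719,  29.3049,   6.9965,   0.007 ,  -0.0002]), 'tcp_pos': array([0.2853, 0.6112, 0.2256]), 'orientation': array([ 3.0653, -0.6805, -0.0004]), 'wrist_force': array([-0.0681, -0.4344, -0.3989]), 'wrist_torque': array([-0.0138, -0.0129,  0.0306]), 'opening': 1.0027357708752118} -0.0188
scene {'intrinsics': array([[433.6859,   0.    , 254.7709],
       [  0.    , 433.6859, 188.2506],
       [  0.    ,   0.    ,   1.    ]]), 'cam_to_world': array([[ 0.6295, -0.6466,  0.4308,  0.9924],
       [ 0.7769,  0.5182, -0.3575, -0.2888],
       [ 0.0079,  0.5597,  0.8286,  1.0334],
       [ 0.    ,  0.    ,  0.    ,  1.    ]])}
top {'intrinsics': array([[434.4519,   0.    , 260.3149],
       [  0.    , 434.4519, 189.0668],
       [  0.    ,   0.    ,   1.    ]]), 'cam_to_world': array([[-0.019 ,  0.9941, -0.1068,  0.3957],
       [-0.9998, -0.0188,  0.0033,  0.0924],
       [ 0.0013,  0.1068,  0.9943,  1.1615],
       [ 0.    ,  0.    ,  0.    ,  1.    ]])}
wrist {'intrinsics': array([[288.5785,   0.    , 256.2863],
       [  0.    , 288.5785, 191.9938],
       [  0.    ,   0.    ,   1.    ]]), 'tool_from_camera': array([[ 0.0003,  0.9555,  0.2951,  0.0796],
       [ 1.    , -0.0007,  0.001 , -0.001 ],
       [ 0.0011,  0.2951, -0.9555, -0.1574],
       [ 0.    ,  0.    ,  0.    ,  1.    ]])}
```

View pics/scene0.png

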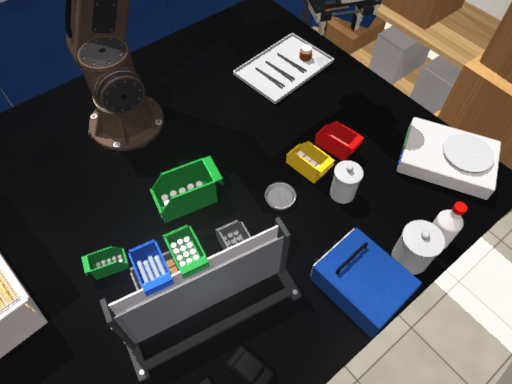

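View pics/top0.png

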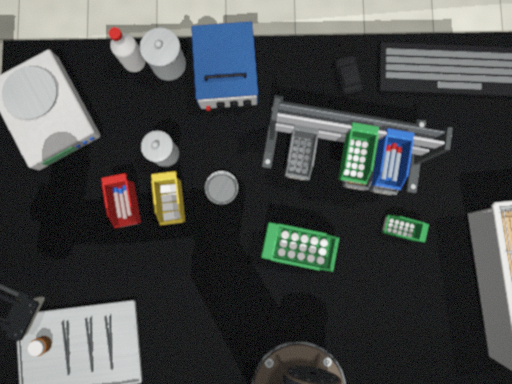

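View pics/wrist0.png

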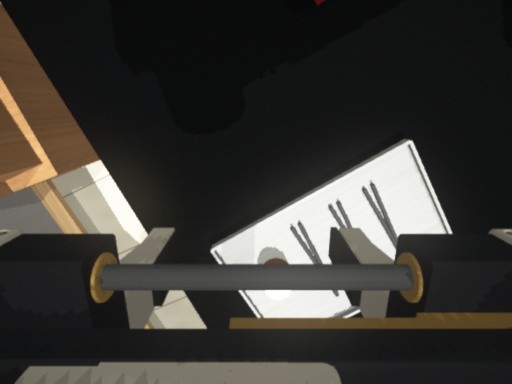

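Run:
```python
import cv2
t=cv2.imread("pics/top0.png")
cv2.imwrite("pics/top0_rack.png",cv2.resize(t[85:205,255:460],None,fx=3.9,fy=3.9,interpolation=cv2.INTER_CUBIC))
cv2.imwrite("pics/top0_yel.png",cv2.resize(t[120:240,90:250],None,fx=5,fy=5,interpolation=cv2.INTER_CUBIC))
s=cv2.imread("pics/scene0.png")
cv2.imwrite("pics/scene0_rack.png",cv2.resize(s[210:384,75:310],None,fx=3.4,fy=3.4,interpolation=cv2.INTER_CUBIC))
```

```text
(no output)
```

View pics/top0_rack.png

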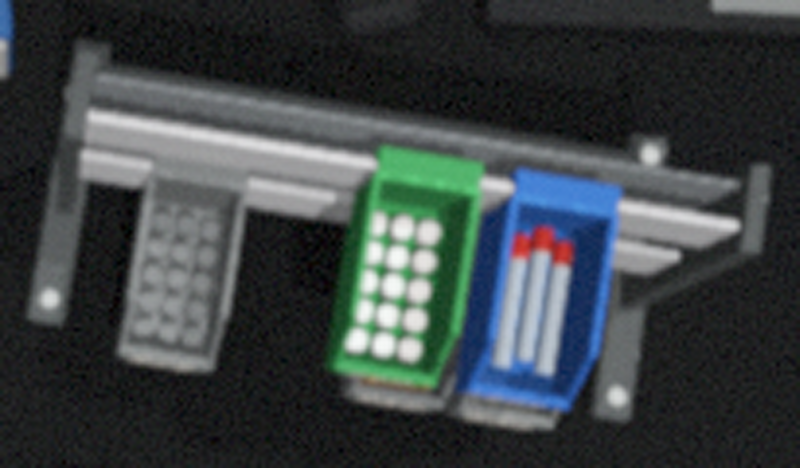

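View pics/top0_yel.png

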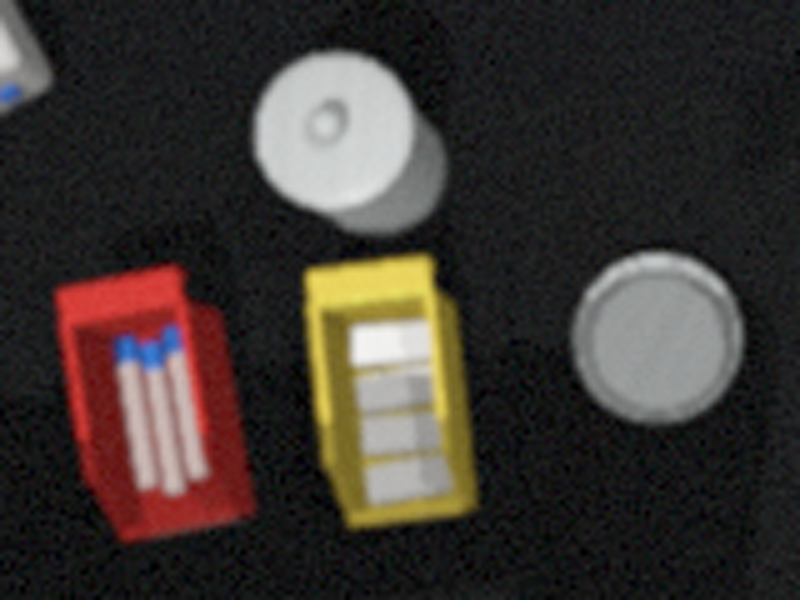

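View pics/scene0_rack.png

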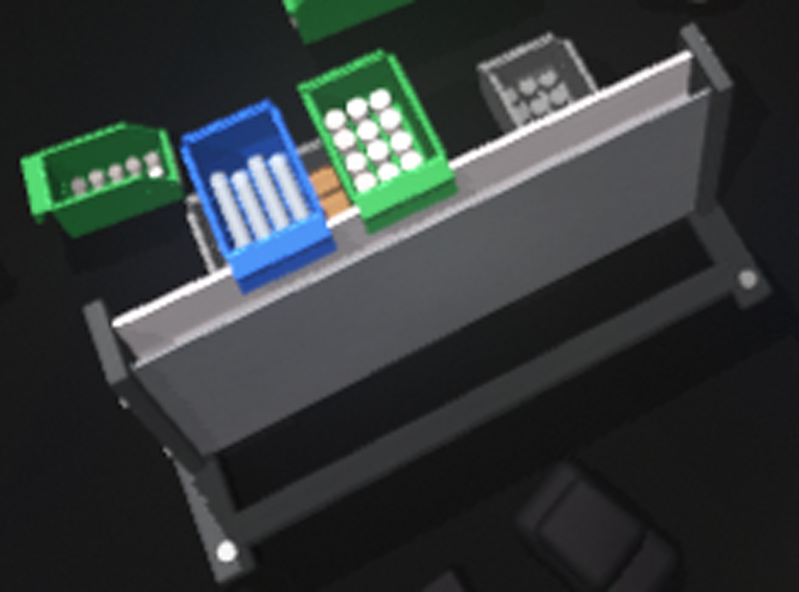

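```bash
cat > h.py <<'E'
import numpy as np, cv2
from scipy.optimize import least_squares
from scipy.spatial.transform import Rotation as R
from workcell import manip
np.set_printoptions(precision=4,suppress=True)
def cal(n):
    c=manip.get_calibration(n)
    if n=="wrist":
        s=manip.state(); T=np.eye(4); T[:3,:3]=R.from_rotvec(s["orientation"]).as_matrix(); T[:3,3]=s["tcp_pos"]
        return c["intrinsics"],T@c["tool_from_camera"]
    return c["intrinsics"],c["cam_to_world"]
def proj(c,P):
    K,T=c; p=(np.atleast_2d(P)-T[:3,3])@T[:3,:3]
    q=np.c_[p[:,0],-p[:,1],-p[:,2]]@K.T
    return q[:,:2]/q[:,2:]
def ray(c,uv,z):
    K,T=c; uv=np.atleast_2d(uv); d=np.c_[uv,np.ones(len(uv))]@np.linalg.inv(K).T
    d=np.c_[d[:,0],-d[:,1],-d[:,2]]@T[:3,:3].T; o=T[:3,3]
    return o+d*((z-o[2])/d[:,2])[:,None]
def pose(p,P,z=0):   # planar pose x,y,yaw
    c,s=np.cos(p[2]),np.sin(p[2]); P=np.atleast_2d(P).astype(float)
    return np.c_[p[0]+c*P[:,0]-s*P[:,1],p[1]+s*P[:,0]+c*P[:,1],P[:,2]+z]
def fit(obs,p0):  # obs list of (cal,uv,P)
    f=lambda p:np.concatenate([(proj(c,pose(p,P))-np.array(u)).ravel() for c,u,P in obs])
    r=least_squares(f,p0,loss='soft_l1'); return r.x,r.fun
E
python3 - <<'E'
from h import *
T,S=cal("top"),cal("scene")
t=lambda u:np.array(u)/3.9+[255,85]
y=lambda u:np.array(u)/5+[90,120]
s=lambda u:np.array(u)/3.4+[75,210]
L=[[.002,.19,.205],[.002,-.19,.205]]
o=[(T,t([[88,110],[740,220]]),L),(S,s([[692,55],[115,323]]),L)]
p,r=fit(o,[.6,-.1,-.15]); print("rack",p,r.reshape(-1,2))
r1=pose(p,[[0,0,0]])
def torack(P):
    c,sn=np.cos(p[2]),np.sin(p[2]); d=P-np.array([p[0],p[1],0]); return np.c_[d[:,0]*c+d[:,1]*sn,-d[:,0]*sn+d[:,1]*c,d[:,2]]*1000
print("top green lip back",torack(ray(T,t([[382,148],[484,163]]),.209)))
print("top blue",torack(ray(T,t([[518,170],[620,187]]),.209)))
# scene lip: corners where back turn top edge
print("scene green",torack(ray(S,s([[368,212],[455,178]]),.209)),torack(ray(S,s([[362,208],[455,175]]),.209)))
print("scene blue",torack(ray(S,s([[232,268],[335,232]]),.209)))
print("rack ends",ray(T,t([[88,110],[740,220]]),.205))
print("yellow lip",ray(T,y([[305,270],[432,255]]),.07),"bottom front",ray(T,y([[350,528],[478,510]]),.0),ray(T,y([[350,528],[478,510]]),.036))
print("canister",ray(T,y([[333,130]]),.11),"dish",ray(T,y([[658,338]]),.02))
print("red lip",ray(T,y([[55,290],[180,267]]),.07))
E
```

```text
rack [ 0.6321 -0.1391 -0.1938] [[ 0.0051 -0.375 ]
 [-0.1337  0.236 ]
 [-0.0231 -0.4437]
 [-0.131   0.2971]]
top green lip back [[  7.3703  19.5716 209.    ]
 [  8.871  -39.4756 209.    ]]
top blue [[   8.2094  -59.3024  209.    ]
 [   8.5472 -118.3623  209.    ]]
scene green [[  7.8168 -35.642  209.    ]
 [ 11.9263  19.3166 209.    ]] [[  3.7939 -37.8227 209.    ]
 [ 10.1366  20.133  209.    ]]
scene blue [[   3.2698 -119.0755  209.    ]
 [  10.4424  -57.7535  209.    ]]
rack ends [[ 0.6698  0.047   0.205 ]
 [ 0.598  -0.3262  0.205 ]]
yellow lip [[0.5565 0.3651 0.07  ]
 [0.563  0.3008 0.07  ]] bottom front [[0.4276 0.3576 0.    ]
 [0.4359 0.2894 0.    ]] [[0.4266 0.3494 0.036 ]
 [0.4346 0.2833 0.036 ]]
canister [[0.6199 0.3419 0.11  ]] dish [[0.5241 0.1908 0.02  ]]
red lip [[0.5487 0.4916 0.07  ]
 [0.5593 0.4285 0.07  ]]
```

```bash
cat >> h.py <<'E'
RK=np.array([.6321,-.1391,-.1938])
def rk(x,y,z): return pose(RK,[[x/1000,y/1000,z/1000]])[0]
def inrk(P):
    c,s=np.cos(RK[2]),np.sin(RK[2]); d=np.atleast_2d(P)-[RK[0],RK[1],0]
    return np.c_[d[:,0]*c+d[:,1]*s,-d[:,0]*s+d[:,1]*c,d[:,2]]*1000
def go(P,yaw):
    s=manip.state(); M=R.from_rotvec(s["orientation"])
    G=R.from_euler('z',yaw)*R.from_euler('x',np.pi)
    print("now",np.r_[s["tcp_pos"],s["clock"],s["opening"]],"rk",inrk(s["tcp_pos"]),"F",s["wrist_force"],"q",s["qpos"])
    print("shift cm",M.inv().apply(np.array(P)-s["tcp_pos"])*100,"rot",(M.inv()*G).as_rotvec())
    return M,G
E
python3 -c "
from h import *
go(rk(-34,-10,270),-1.765)"
```

```text
now [0.2854 0.6113 0.2259 0.15   0.9981] rk [[-484.6881  669.562   225.8628]] F [-0.2822  0.2922 -0.7442] q [ 1.4221  0.3592  0.0113 -0.0002 -1.2241 -0.2881]
shift cm [60.1011 55.116  -4.3375] rot [ 0.001  -0.0009  1.3281]
```

>>> apply_moves(plan=[60.1, 55.1, -4.3, 0, 0, 1.33, 255, 60.1, 55.1, -4.3, 0, 0, 1.33, 255, 60.1, 55.1, -4.3, 0, 0, 1.33, 255, 60.1, 55.1, -4.3, 0, 0, 1.33, 255, 60.1, 55.1, -4.3, 0, 0, 1.33, 255, 60.1, 55.1, -4.3, 0, 0, 1.33, 255, 60.1, 55.1, -4.3, 0, 0, 1.33, 255, 60.1, 55.1, -4.3, 0, 0, 1.33, 255], grip_force=20)

```text
clock: 0.82
tcp_pos: [0.4128, 0.3019, 0.2443]
orientation: [2.359, -2.074, 0.001]
wrist_force: [1.7, -0.2, -0.7]
opening: 0.454
```

```bash
python3 -c "
from h import *
go(rk(-34,-10,270),-1.765)"
```

```text
now [0.4128 0.3019 0.2443 0.8167 0.4539] rk [[-300.1476  390.5057  244.2859]] F [ 1.6869 -0.2477 -0.691 ] q [ 1.0162  0.0758 -0.3146  0.0004 -1.1812 -0.8881]
shift cm [ 46.4173 -12.57    -2.5367] rot [ 0.0001 -0.0008  0.3224]
```

>>> apply_moves(plan=[46.4, -12.6, -2.5, 0, 0, 0.322, 255, 46.4, -12.6, -2.5, 0, 0, 0.322, 255, 46.4, -12.6, -2.5, 0, 0, 0.322, 255, 46.4, -12.6, -2.5, 0, 0, 0.322, 255, 46.4, -12.6, -2.5, 0, 0, 0.322, 255, 46.4, -12.6, -2.5, 0, 0, 0.322, 255, 46.4, -12.6, -2.5, 0, 0, 0.322, 255, 46.4, -12.6, -2.5, 0, 0, 0.322, 255])

```text
clock: 1.48
tcp_pos: [0.54, -0.0058, 0.2619]
orientation: [1.996, -2.426, 0.001]
wrist_force: [0.6, 1.7, -0.3]
opening: 0.002
```

```bash
python3 -c "
from h import *
go(rk(-34,-10,270),-1.765)"
```

```text
now [ 0.54   -0.0058  0.2619  1.4833  0.0023] rk [[-116.0486  113.1011  261.9138]] F [ 0.5922  1.7444 -0.3486] q [ 0.3529  0.114  -0.2307  0.0006 -1.2262 -0.5467]
shift cm [12.3117 -8.2034 -0.7998] rot [-0.0002 -0.0006  0.0005]
```

>>> apply_moves(plan=[12.3, -8.2, -0.8, 0, 0, 0, 255, 12.3, -8.2, -0.8, 0, 0, 0, 255, 12.3, -8.2, -0.8, 0, 0, 0, 255, 12.3, -8.2, -0.8, 0, 0, 0, 255, 12.3, -8.2, -0.8, 0, 0, 0, 255, 12.3, -8.2, -0.8, 0, 0, 0, 255, 12.3, -8.2, -0.8, 0, 0, 0, 255, 12.3, -8.2, -0.8, 0, 0, 0, 255])

```text
clock: 2.15
tcp_pos: [0.5964, -0.1414, 0.27]
orientation: [1.997, -2.425, 0.0]
wrist_force: [0.4, 0.1, -1.3]
opening: 0.007
```

```bash
python3 -c "
from h import *
go(rk(-34,-10,190),-1.765)
c=cal('wrist')
im=manip.capture('wrist')
def dr(P,col):
    for u in proj(c,P): cv2.circle(im,tuple(int(round(v)) for v in u),2,col,-1)
for y0 in (-10,-89):
  dr([rk(-56.5+x,y0+y,139+z) for x,y,z in [(70,30,70),(70,-30,70),(-28,30,70),(-28,-30,70),(-55,30,36),(-55,-30,36)]],(0,255,255))
dr([rk(2,y,205) for y in (-190,-150,-50,50,190)],(255,0,255))
cv2.imwrite('pics/w1.png',cv2.resize(im,None,fx=1.5,fy=1.5))
"
```

```text
now [ 0.5964 -0.1414  0.27    2.15    0.007 ] rk [[-34.5636  -9.1171 269.9689]] F [ 0.4258  0.1247 -1.2651] q [ 0.0857  0.2332 -0.065   0.0004 -1.2728 -0.2787]
shift cm [ 0.0852 -0.0566  7.9969] rot [ 0.     -0.0004  0.0014]
```

View pics/w1.png

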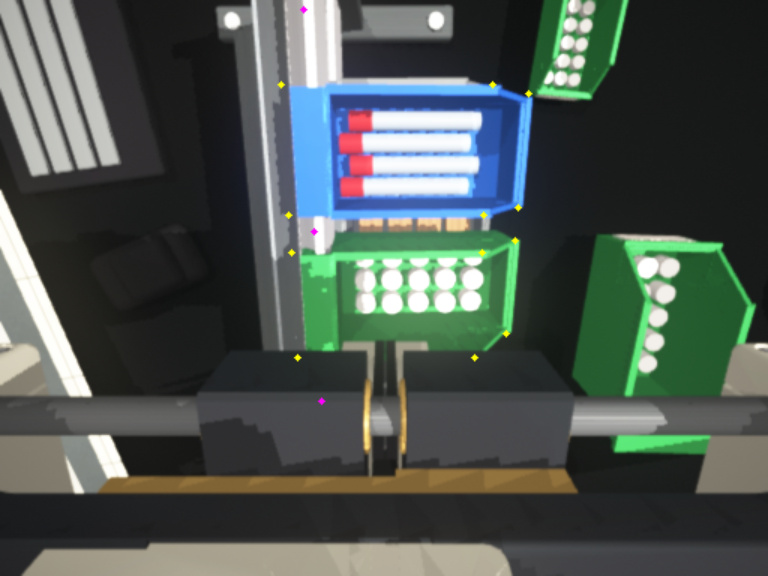

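```bash
python3 -c "
from h import *
c=cal('wrist')
print(inrk(ray(c,np.array([[295,87],[297,217],[303,250]])/1.5,.209)))
print(inrk(ray(c,np.array([[530,96],[520,213],[517,238]])/1.5,.175)))
print(inrk(ray(c,np.array([[313,232],[327,232]])/1.5,.205)))
"
```

```text
[[   6.8867 -117.3051  209.    ]
 [   9.4202  -57.434   209.    ]
 [   7.3099  -40.5205  209.    ]]
[[-112.6858 -117.7285  175.    ]
 [-113.197   -55.2762  175.    ]
 [-112.8077  -40.6257  175.    ]]
[[  2.3885 -49.1615 205.    ]
 [ -4.8572 -49.1742 205.    ]]
```

```bash
cat >> h.py <<'E'
RK=np.array([.6321-.0035*np.cos(.1938),-.1391+.0035*np.sin(.1938),-.1938])
E
python3 -c "
from h import *
go(rk(-34,-10,190),-1.765)"
```

```text
now [ 0.5965 -0.1412  0.2702  2.2     0.0053] rk [[-31.0097  -8.9046 270.1884]] F [ 0.1455 -0.3833 -0.8792] q [ 0.0861  0.2329 -0.0648  0.0005 -1.2728 -0.2786]
shift cm [0.1061 0.3018 8.0188] rot [-0.0003 -0.0004  0.0019]
```

>>> apply_moves(plan=[0, 0.3, 3.5, 0, 0, 0, 255, 0, 0.3, 6, 0, 0, 0, 255, 0, 0.3, 7.2, 0, 0, 0, 255, 0, 0.3, 7.8, 0, 0, 0, 255, 0, 0.3, 7.8, 0, 0, 0, 255, -0.4, 0.3, 7.8, 0, 0, 0, 255, -1.0, 0.3, 7.8, 0, 0, 0, 255, -1.5, 0.3, 7.8, 0, 0, 0, 255])

```text
clock: 2.87
tcp_pos: [0.5974, -0.1253, 0.1936]
orientation: [-1.997, 2.423, -0.003]
wrist_force: [-0.2, -4.0, -0.6]
opening: 0.006
```

```bash
python3 -c "
from h import *
go(rk(-34,67,192),-1.765)
cv2.imwrite('pics/w2.png',manip.capture('wrist'))"
```

```text
now [ 0.5974 -0.1253  0.1936  2.8667  0.0059] rk [[-33.2511   6.8811 193.6042]] F [-0.2319 -3.9932 -0.5644] q [ 0.1134  0.2746 -0.1867  0.0008 -1.1069 -0.3059]
shift cm [-6.012   0.0651  0.1606] rot [-0.0027  0.0001  0.0021]
```

View pics/w2.png

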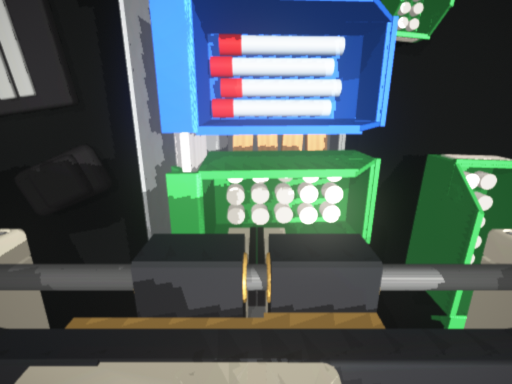

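>>> apply_moves(plan=[-0.6, 0, 0.1, 0, 0, 0, 255, -1.3, 0, 0.1, 0, 0, 0, 255, -2.1, 0, 0.1, 0, 0, 0, 255, -2.9, 0, 0.1, 0, 0, 0, 255, -3.7, 0, 0.1, 0, 0, 0, 255, -4.4, 0, 0.1, 0, 0, 0, 255, -5.0, 0, 0.1, 0, 0, 0, 255, -5.5, 0, 0.1, 0, 0, 0, 255])

```text
clock: 3.58
tcp_pos: [0.6081, -0.0711, 0.1933]
orientation: [-1.998, 2.423, -0.006]
wrist_force: [-1.8, -6.5, 2.6]
opening: 0.007
```

```bash
python3 -c "
from h import *
go(rk(-34,67,192),-1.765)
cv2.imwrite('pics/w3.png',manip.capture('wrist'))"
```

```text
now [ 0.6081 -0.0711  0.1933  3.5833  0.0073] rk [[-33.1768  62.1284 193.3424]] F [-1.8414 -6.5203  2.5865] q [ 0.2041  0.2775 -0.1842  0.0031 -1.1067 -0.3969]
shift cm [-0.4876  0.0816  0.1332] rot [-0.0032 -0.0016  0.0027]
```

View pics/w3.png

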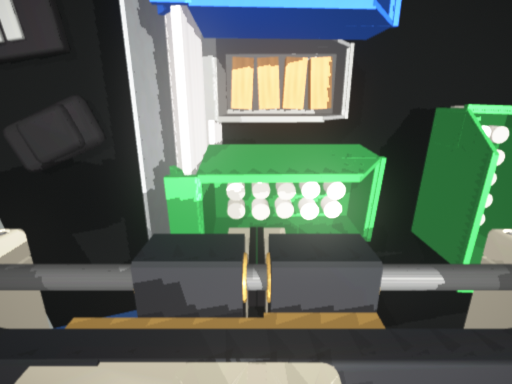

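>>> apply_moves(plan=[-0.25, 0, 0, 0, 0, 0, 255, -0.5, 0, 0, 0, 0, 0, 255, 0.3, 0, 0, 0, 0, 0, 255, 1.3, 0, 0, 0, 0, 0, 255, 1.5, 0, -2, 0, 0, 0, 255, 1.5, 0, -6, 0, 0, 0, 255, 5, 0, -7, 0, 0, 0, 255, 9, 0, -7, 0, 0, 0, 255])

```text
clock: 4.3
tcp_pos: [0.593, -0.1586, 0.2676]
orientation: [-1.999, 2.415, -0.012]
wrist_force: [1.7, 0.0, 0.8]
opening: 0.001
```

```bash
python3 -c "
from h import *
go(rk(-34,-87,260),-1.765)
c=cal('wrist'); im=manip.capture('wrist')
cv2.imwrite('pics/w4.png',im)
t=manip.capture('top');cv2.imwrite('pics/t4.png',cv2.resize(t[85:205,255:460],None,fx=3.9,fy=3.9,interpolation=cv2.INTER_CUBIC))"
```

```text
now [ 0.593  -0.1586  0.2676  4.3     0.0007] rk [[-31.122  -26.6489 267.5749]] F [1.6549 0.0148 0.7722] q [ 0.058   0.2293 -0.0764  0.0024 -1.255  -0.2464]
shift cm [6.0334 0.3323 0.7525] rot [-0.0104  0.0003  0.0065]
```

View pics/w4.png

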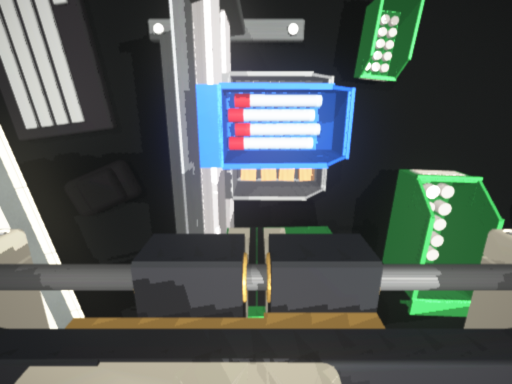

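View pics/t4.png

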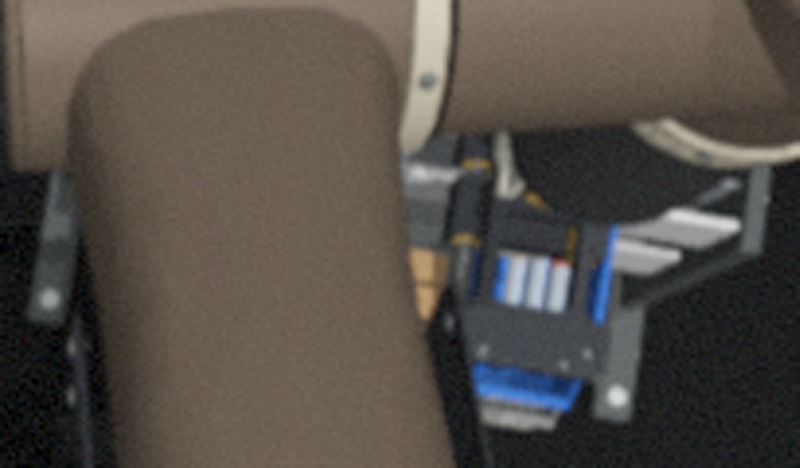

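```bash
python3 -c "
from h import *
c=cal('wrist')
print(inrk(ray(c,np.array([[197,87],[200,166]]),.209)))
print(inrk(ray(c,np.array([[353,88],[350,165]]),.175)))
"
```

```text
[[   7.9111 -120.5787  209.    ]
 [   9.075   -64.74    209.    ]]
[[-110.8794 -121.4141  175.    ]
 [-114.4539  -58.43    175.    ]]
```

>>> apply_moves(plan=[3.5, 0.3, 0, -0.01, 0, 0.006, 255, 6.0, 0.3, 0.8, -0.01, 0, 0.006, 255, 6.0, 0.3, 0.8, -0.01, 0, 0.006, 255, 6.0, 0.3, 4, -0.01, 0, 0.006, 255, 6.0, 0.3, 6.5, -0.01, 0, 0.006, 255, 6.0, 0.3, 7.5, -0.01, 0, 0.006, 255, 6.6, 0.3, 7.5, -0.01, 0, 0.006, 255, 7.3, 0.3, 7.5, -0.01, 0, 0.006, 255])

```text
clock: 5.07
tcp_pos: [0.5734, -0.2343, 0.1897]
orientation: [1.986, -2.428, -0.006]
wrist_force: [-0.1, -0.4, 1.1]
opening: 0.002
```

```bash
python3 -c "
from h import *
go(rk(-34,-147,192),-1.765)
cv2.imwrite('pics/w5.png',manip.capture('wrist'))"
```

```text
now [ 0.5734 -0.2343  0.1897  5.0667  0.0022] rk [[ -35.754  -104.6799  189.6886]] F [-0.1418 -0.3862  1.1414] q [-0.0728  0.2968 -0.1647  0.0004 -1.1149 -0.1271]
shift cm [ 4.2311 -0.1991 -0.2277] rot [ 0.0055 -0.0011 -0.0055]
```

View pics/w5.png

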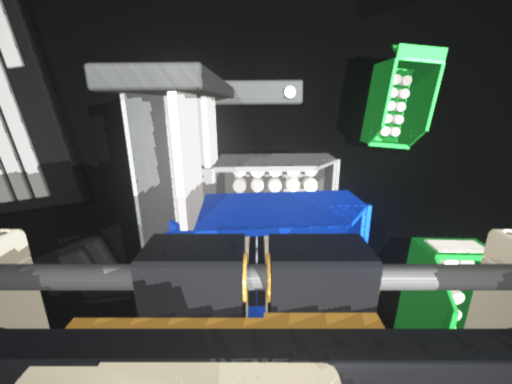

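>>> apply_moves(plan=[0.8, -0.1, -0.2, 0, 0, -0.005, 255, 1.7, -0.2, -0.2, 0, 0, -0.005, 255, 2.6, -0.2, -0.2, 0, 0, -0.005, 255, 3.4, -0.2, -0.2, 0, 0, -0.005, 255, 4.0, -0.2, -0.2, 0, 0, -0.005, 255, 4.3, -0.2, -0.2, 0, 0, -0.005, 255, 3.3, -0.2, -0.2, 0, 0, -0.005, 255, 2.6, -0.2, -3.0, 0, 0, -0.005, 255])

```text
clock: 5.78
tcp_pos: [0.568, -0.2607, 0.2162]
orientation: [1.987, -2.424, -0.014]
wrist_force: [-0.4, 0.1, -1.1]
opening: 0.007
```

```bash
python3 -c "
from h import *
go(rk(-80,-20,310),-1.765)"
```

```text
now [ 0.568  -0.2607  0.2162  5.7833  0.007 ] rk [[ -35.9603 -131.6524  216.2379]] F [-0.4433  0.0575 -1.0802] q [-0.1189  0.2908 -0.1097 -0.0009 -1.182  -0.0783]
shift cm [-11.1476   4.5547  -9.325 ] rot [ 0.0117 -0.0001 -0.0033]
```

>>> apply_moves(plan=[-3, 2, -6, 0.012, 0, -0.003, 255, -7, 2, -9, 0.012, 0, -0.003, 255, -11, 2, -9, 0.012, 0, -0.003, 255, -15, 2, -9, 0.012, 0, -0.003, 255, -17, 2, -9, 0.012, 0, -0.003, 255, -17, 2, -9, 0.012, 0, -0.003, 255, -17, 2, -9, 0.012, 0, -0.003, 255, -17, 2, -9, 0.012, 0, -0.003, 255])

```text
clock: 6.45
tcp_pos: [0.5827, -0.0901, 0.3068]
orientation: [-1.996, 2.426, -0.001]
wrist_force: [-0.5, -0.3, -0.3]
opening: 0.005
```

```bash
python3 -c "
from h import *
go([.50,.327,.25],0.1)
cv2.imwrite('pics/w6.png',cv2.resize(manip.capture('wrist'),None,fx=1.5,fy=1.5))"
```

```text
now [ 0.5827 -0.0901  0.3068  6.45    0.0049] rk [[-54.3821  38.5318 306.7847]] F [-0.5286 -0.2745 -0.2856] q [ 0.1782  0.1772 -0.054   0.0006 -1.3391 -0.3719]
shift cm [-39.3468  16.1434   5.654 ] rot [-0.0001 -0.0008 -1.8643]
```

View pics/w6.png

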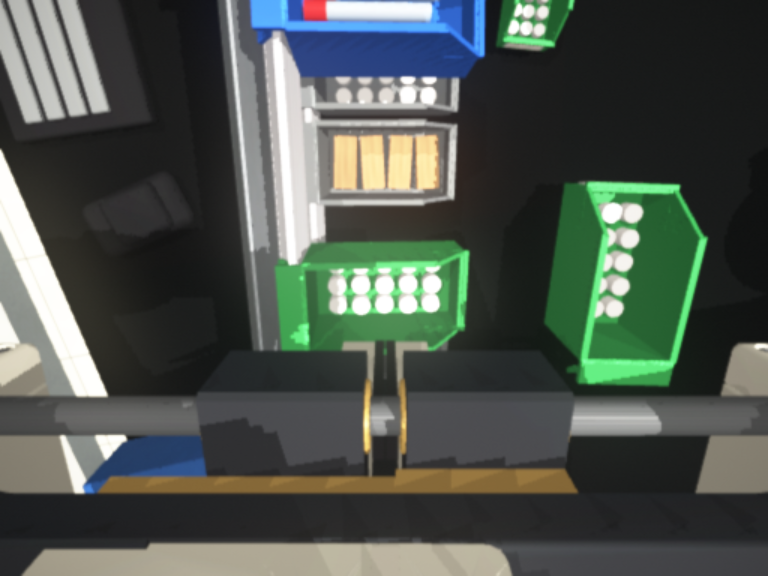

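```bash
python3 -c "
from h import *
c=cal('wrist')
print(inrk(ray(c,np.array([[278,264],[305,262]])/1.5,.209)))
print(inrk(ray(c,np.array([[254,30],[290,30]])/1.5,.209)))
"
```

```text
[[  9.977   22.5699 209.    ]
 [ -6.4568  21.3357 209.    ]]
[[  13.3063 -102.8145  209.    ]
 [  -5.439  -102.805   209.    ]]
```

>>> apply_moves(plan=[-38, 24, 4.5, 0, 0, -1.0, 0, -38, 24, 4.5, 0, 0, -1.0, 0, -38, 24, 4.5, 0, 0, -1.0, 0, -38, 24, 4.5, 0, 0, -1.0, 0, -38, 24, 4.5, 0, 0, -1.0, 0, -38, 24, 4.5, 0, 0, -1.0, 0, -38, 24, 4.5, 0, 0, -1.0, 0, -38, 24, 4.5, 0, 0, -1.0, 0])

```text
clock: 7.17
tcp_pos: [0.4625, 0.2192, 0.2732]
orientation: [2.916, -1.168, 0.001]
wrist_force: [0.4, -0.8, -0.9]
opening: 0.548
```

```bash
python3 -c "
from h import *
go([.42,.32,.26],0.1)"
```

```text
now [0.4625 0.2192 0.2732 7.1667 0.5478] rk [[-231.9021  318.9399  273.2175]] F [ 0.4411 -0.8327 -0.8716] q [ 0.8273  0.0583 -0.2673  0.0009 -1.245  -0.0185]
shift cm [-10.0352  -4.3587   1.3145] rot [ 0.0001 -0.0009 -0.8617]
```

>>> apply_moves(plan=[-10, -4.4, 1.3, 0, 0, -0.86, 0, -10, -4.4, 1.3, 0, 0, -0.86, 0, -10, -4.4, 1.3, 0, 0, -0.86, 0, -10, -4.4, 1.3, 0, 0, -0.86, 0, -10, -4.4, 1.3, 0, 0, -0.86, 0, -10, -4.4, 1.3, 0, 0, -0.86, 0, -10, -4.4, 1.3, 0, 0, -0.86, 0, -10, -4.4, 1.3, 0, 0, -0.86, 0])

```text
clock: 7.83
tcp_pos: [0.4213, 0.3189, 0.26]
orientation: [3.137, 0.159, 0.001]
wrist_force: [-0.5, -1.5, -0.6]
opening: 1.0
```

```bash
python3 -c "
from h import *
go([.50,.327,.25],0.1)
c=cal('wrist'); im=manip.capture('wrist')
for P in pose([.490,.326,.1],[(.07,.03,.07),(.07,-.03,.07),(-.028,.03,.07),(-.028,-.03,.07),(-.055,.03,.036),(-.055,-.03,.036)]):
    cv2.circle(im,tuple(int(round(v)) for v in proj(c,P)[0]),2,(255,0,255),-1)
cv2.imwrite('pics/w7.png',cv2.resize(im,None,fx=1.5,fy=1.5))"
```

```text
now [0.4213 0.3189 0.26   7.8333 1.0002] rk [[-291.5701  408.8664  260.0272]] F [-0.459  -1.5276 -0.6004] q [ 1.0203  0.0951 -0.2569  0.0011 -1.2193  0.6517]
shift cm [ 7.9109 -0.0048  1.0075] rot [ 0.001  -0.0006  0.0016]
```

View pics/w7.png

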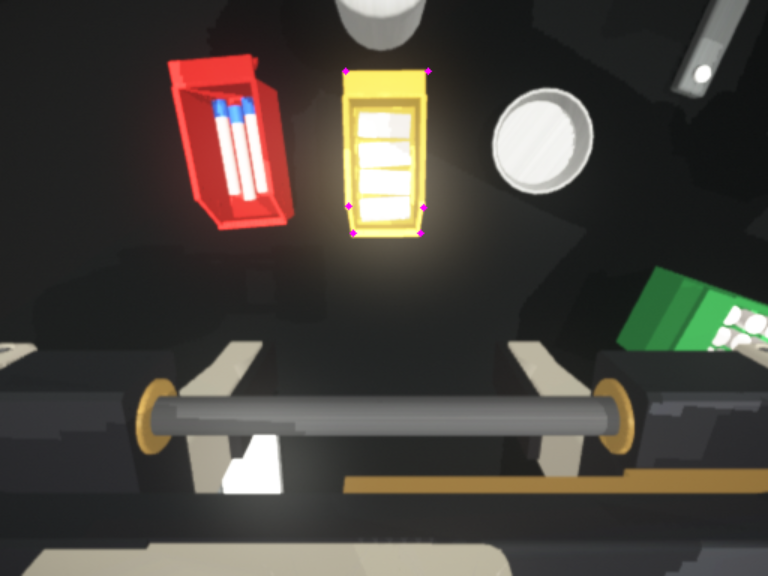

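>>> apply_moves(plan=[4, 0, 4, 0, 0, 0, 0, 8.1, 0, 6, 0, 0, 0, 0, 8.1, 0, 8, 0, 0, 0, 0, 8.1, 0, 12, 0, 0, 0, 0, 8.1, 0, 15, 0, 0, 0, 0, 8.1, 0, 17, 0, 0, 0, 0, 8.1, 0, 17.5, 0, 0, 0, 0, 8.1, 0, 17.5, 0, 0, 0, 0])

```text
clock: 8.55
tcp_pos: [0.5019, 0.3251, 0.0836]
orientation: [3.135, 0.142, -0.002]
wrist_force: [-0.6, 0.1, 1.6]
opening: 1.0
```

```bash
python3 -c "
from h import *
go([.502,.327,.038],0.1)
im=manip.capture('wrist')
cv2.imwrite('pics/w8.png',im)"
```

```text
now [0.5019 0.3251 0.0836 8.55   0.9999] rk [[-213.6859  430.3816   83.5743]] F [-0.5561  0.1468  1.6363] q [ 0.9021  0.3633 -0.3398  0.0015 -0.8715  0.7582]
shift cm [ 0.0388 -0.2088  4.5567] rot [ 0.0035  0.0018 -0.0095]
```

View pics/w8.png

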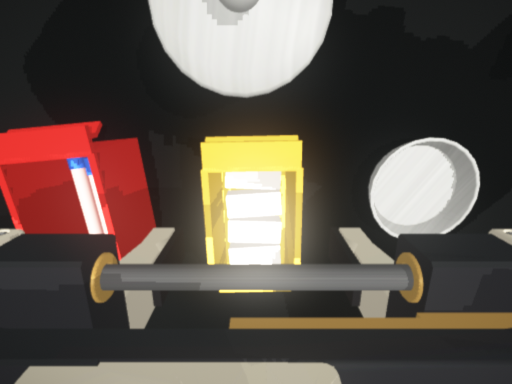

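>>> apply_moves(plan=[0, -0.2, 1.5, 0, 0, -0.01, 0, 0, -0.2, 3, 0, 0, -0.01, 0, 0, -0.2, 4.2, 0, 0, -0.01, 0, 0, -0.2, 4.5, 0, 0, -0.01, 0, 0, -0.2, 4.5, 0, 0, -0.01, 0, 0, -0.2, 4.5, 0, 0, -0.01, 60, 0, -0.2, 4.5, 0, 0, -0.01, 110, 0, -0.2, 4.5, 0, 0, -0.01, 150], grip_force=15)

```text
clock: 9.27
tcp_pos: [0.503, 0.3286, 0.0417]
orientation: [3.137, 0.16, 0.003]
wrist_force: [0.2, 0.3, -0.4]
opening: 0.831
```

>>> apply_moves(plan=[0, 0, 0, 0, 0, 0, 200, 0, 0, 0, 0, 0, 0, 200, 0, 0, 0, 0, 0, 0, 200, 0, 0, 0, 0, 0, 0, 200, 0, 0, -0.5, 0, 0, 0, 200, 0, 0, -1.5, 0, 0, 0, 200, 0, 0, -2.5, 0, 0, 0, 200, 0, 0, -3, 0, 0, 0, 200], grip_force=25)

```text
clock: 9.93
tcp_pos: [0.5035, 0.3292, 0.0735]
orientation: [-3.136, -0.16, -0.006]
wrist_force: [0.1, 0.9, -1.1]
opening: 0.686
```

```bash
python3 -c "
from h import *
go([.502,.327,.038],0.1)
im=manip.capture('wrist')
cv2.imwrite('pics/w9.png',im)"
```

```text
now [0.5035 0.3292 0.0735 9.9333 0.6858] rk [[-212.8308  434.7536   73.5475]] F [ 0.0812  0.8633 -1.1214] q [ 0.9048  0.3764 -0.3476  0.0027 -0.8437  0.7663]
shift cm [-0.189   0.2038  3.5539] rot [-0.0008 -0.0036  0.002 ]
```

View pics/w9.png

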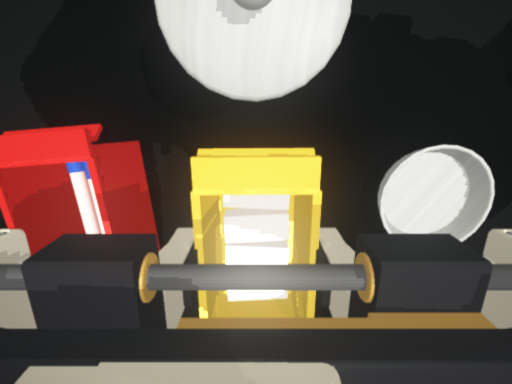

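```bash
python3 -c "
import cv2
im=cv2.imread('pics/w9.png')[140:330,180:335]
cv2.imwrite('pics/w9z.png',cv2.resize(im,None,fx=3.1,fy=3.1,interpolation=cv2.INTER_CUBIC))"
```

View pics/w9z.png

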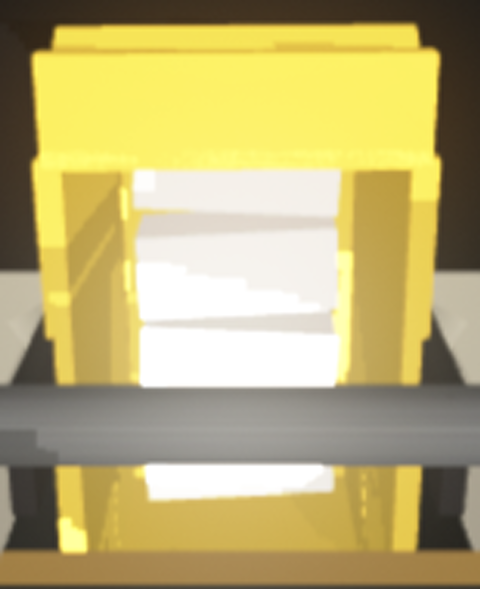

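```bash
cat >> h.py <<'E'
def fitbin(uv,P,p0=(-.012,0,.0405,0,0,0),w=(1e3,1e3,500,100,100,100)):
    # bin pose in tool frame: tool x=bin x, tool y=-bin y, tool z=-bin z nominal
    c=manip.get_calibration("wrist"); C=(c["intrinsics"],c["tool_from_camera"]); P=np.array(P)/1000.; p0=np.array(p0)
    w=np.array(w,float)*[1,1,1,1,1,1]
    def w2(p): return (R.from_rotvec(p[3:])*R.from_euler('x',np.pi)).apply(P)+p[:3]
    f=lambda p:np.r_[(proj(C,w2(p))-uv).ravel(), (p-p0)*np.array([50,200,300,20,50,50])]
    r=least_squares(f,p0); return r.x,r.fun[:2*len(P)].reshape(-1,2)
E
python3 -c "
from h import *
uv=[[190.6,156.8],[321.3,156.1],[199.4,194.8],[313.9,194.8]]
P=[(70,30,70),(70,-30,70),(52,27,70),(52,-27,70)]
for p0 in [(-.012,0,.0405,0,0,0)]:
  p,r=fitbin(uv,P,p0); print(p,r)
"
```

```text
[-0.0138 -0.0003  0.0423 -0.0075 -0.0084 -0.006 ] [[-0.2524  0.2086]
 [ 0.7614  0.3775]
 [-0.0476 -0.1402]
 [-0.4771 -0.4476]]
```

```bash
python3 -c "
from h import *
go([.49,.3,.29],0.1)"
```

```text
now [0.5039 0.3295 0.0742 9.9833 0.6894] rk [[-212.5906  435.1445   74.1901]] F [ 0.3048  0.5075 -0.2209] q [ 0.9048  0.3756 -0.3471  0.0028 -0.8437  0.7663]
shift cm [ -1.581    2.7583 -21.5931] rot [-0.0017 -0.0046  0.0021]
```

>>> apply_moves(plan=[0, 0, -2, 0, 0, 0, 200, 0, 0, -5, 0, 0, 0, 200, 0, 0, -8.5, 0, 0, 0, 200, 0, 0, -12, 0, 0, 0, 200, 0, 0, -15.5, 0, 0, 0, 200, 0, 0, -19, 0, 0, 0, 200, 0, 2, -21, 0, 0, 0.05, 200, 0, 5, -22, 0, 0, 0.1, 200])

```text
clock: 10.65
tcp_pos: [0.5088, 0.2811, 0.2979]
orientation: [-3.136, -0.004, -0.013]
wrist_force: [1.2, 0.0, -0.6]
opening: 0.681
```

```bash
python3 -c "
from h import *
go(rk(-55,-40,290),-.194)"
```

```text
now [ 0.5088  0.2811  0.2979 10.65    0.6813] rk [[-198.3955  388.5476  297.8996]] F [ 1.1873  0.0277 -0.6001] q [ 0.8426  0.1602 -0.0955  0.0025 -1.3051  0.7299]
shift cm [ 5.7042 44.832   0.5761] rot [-0.0067 -0.0079  0.1964]
```

>>> apply_moves(plan=[0.4, 3, 0.3, -0.003, -0.004, 0.03, 200, 0.8, 6.5, 0.3, -0.007, -0.008, 0.06, 200, 1.2, 10, 0.3, -0.007, -0.008, 0.08, 200, 1.6, 13.5, 0.3, -0.007, -0.008, 0.1, 200, 2.1, 17, 0.3, -0.007, -0.008, 0.12, 200, 2.6, 20.5, 0.3, -0.007, -0.008, 0.14, 200, 3, 24, 0.3, -0.007, -0.008, 0.16, 200, 3.4, 27.5, 0.3, -0.007, -0.008, 0.18, 200])

```text
clock: 11.32
tcp_pos: [0.5432, 0.0045, 0.2939]
orientation: [-3.129, 0.28, -0.001]
wrist_force: [0.9, 0.2, -1.1]
opening: 0.686
```

```bash
python3 -c "
from h import *
go(rk(-55,-40,275),-.194)"
```

```text
now [ 0.5432  0.0045  0.2939 11.3167  0.686 ] rk [[-111.4116  123.7831  293.9455]] F [ 0.8593  0.2003 -1.0521] q [ 0.3692  0.1027 -0.1709  0.0001 -1.2967  1.0231]
shift cm [ 5.3874 16.4636  1.8941] rot [-0.0002 -0.0005  0.0156]
```

>>> apply_moves(plan=[1.2, 3.5, 0.5, 0, 0, 0.016, 200, 2.4, 7, 1, 0, 0, 0.016, 200, 3.5, 10.5, 1.5, 0, 0, 0.016, 200, 4.5, 13.5, 1.9, 0, 0, 0.016, 200, 5.2, 15.5, 1.9, 0, 0, 0.016, 200, 5.4, 16.5, 1.9, 0, 0, 0.016, 200, 5.4, 16.5, 1.9, 0, 0, 0.016, 200, 5.4, 16.5, 1.9, 0, 0, 0.016, 200])

```text
clock: 11.98
tcp_pos: [0.5668, -0.1676, 0.2749]
orientation: [-3.126, 0.307, -0.0]
wrist_force: [-0.8, 0.3, -1.2]
opening: 0.679
```

```bash
python3 -c "
from h import *
go(rk(-46,-40,225),-.194)
im=manip.capture('wrist')
cv2.imwrite('pics/w10.png',cv2.resize(im,None,fx=1.5,fy=1.5,interpolation=cv2.INTER_CUBIC))"
```

```text
now [ 0.5668 -0.1676  0.2749 11.9833  0.6786] rk [[-55.0729 -40.5767 274.8922]] F [-0.775   0.2888 -1.1849] q [ 0.0427  0.1938 -0.1042 -0.0004 -1.2724  1.3325]
shift cm [ 0.9058 -0.0572  4.9895] rot [-0.0004 -0.0003 -0.0017]
```

View pics/w10.png

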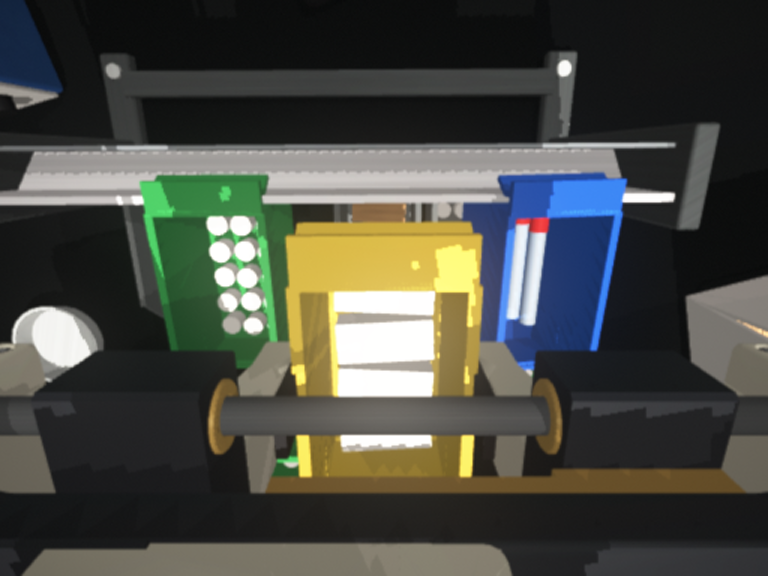

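```bash
python3 -c "
from h import *
import cv2
im=cv2.imread('pics/w10.png')
z=im[130:330,260:520]; cv2.imwrite('pics/w10z.png',cv2.resize(z,None,fx=3,fy=3,interpolation=cv2.INTER_CUBIC))
z=im[130:230,0:160]; cv2.imwrite('pics/w10y.png',cv2.resize(z,None,fx=5,fy=5,interpolation=cv2.INTER_CUBIC))
z=im[130:230,600:760]; cv2.imwrite('pics/w10x.png',cv2.resize(z,None,fx=5,fy=5,interpolation=cv2.INTER_CUBIC))
"
```

```text
(no output)
```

View pics/w10z.png

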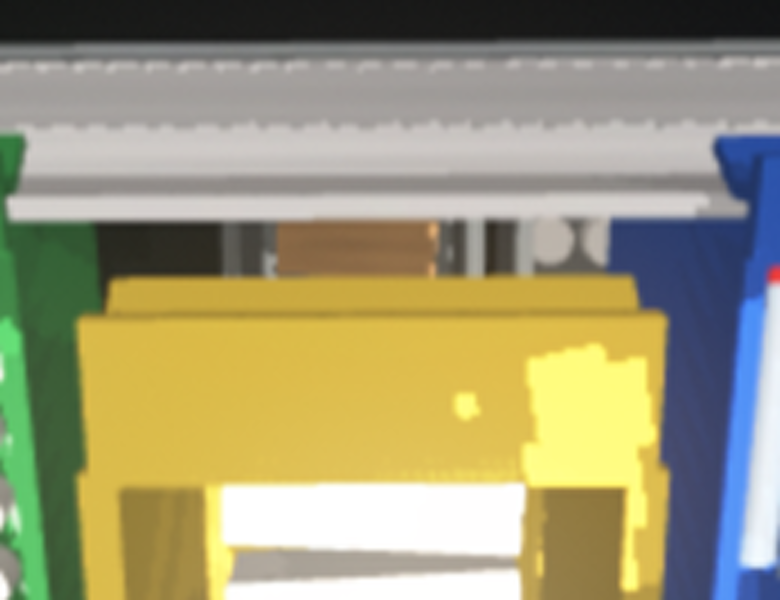

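View pics/w10y.png

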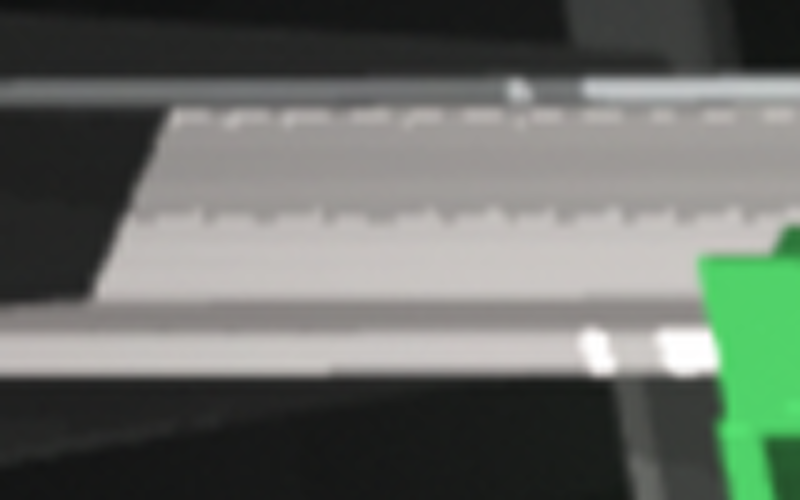

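View pics/w10x.png

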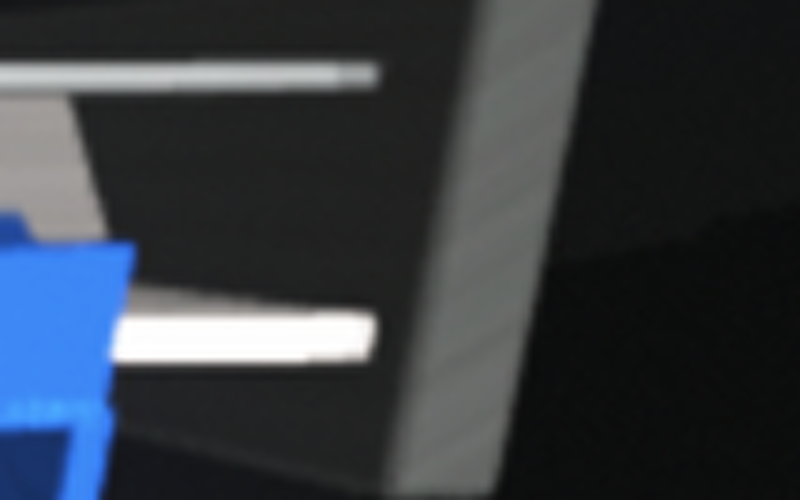

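```bash
python3 -c "
from h import *
uv=np.array([[286,235],[482.3,234.5],[300,291.7],[469,291.7]])/1.5
P=[(70,30,70),(70,-30,70),(52,27,70),(52,-27,70)]
p,r=fitbin(uv,P,(-.013,0,.042,0,0,0)); print(p*1000,r)
M=R.from_rotvec(p[3:])*R.from_euler('x',np.pi)
lip=M.apply([.0585,0,.066])+p[:3]; print('lip in tool mm',lip*1000)
c=cal('wrist'); s=manip.state()
Mt=R.from_rotvec(s['orientation'])
ed=ray(c,np.array([[380,202.3],[380,194.3],[60,205],[60,197],[650,202.4],[650,192.5],[675,192.5]])/1.5,.205)
print('edge rack',inrk(ed)); print('edge tool',Mt.inv().apply(ed-s['tcp_pos'])*1000)
print(s['tcp_pos'],inrk(s['tcp_pos']))
print('cheek-green lip',inrk(ray(c,np.array([[148,182],[267,178],[502,180],[626,180],[150,176],[267,176],[498,176],[622,177]])/1.5,.209)))
print(proj(c,[rk(2,-190,205),rk(2,0,205)])*1.5)
"
```

```text
[-14.0215  -0.679   43.4775  -5.258   -4.0639  -3.3085] [[ 0.0676  0.1941]
 [ 0.0756  0.2943]
 [-0.3866 -0.1971]
 [ 0.2497 -0.2932]]
lip in tool mm [ 44.7453  -1.2194 -22.2828]
edge rack [[   1.0508  -36.3251  205.    ]
 [   5.1184  -36.3391  205.    ]
 [  -0.2964  130.0729  205.    ]
 [   3.7913  129.1682  205.    ]
 [   0.9683 -176.1264  205.    ]
 [   5.9909 -175.2227  205.    ]
 [   5.9875 -188.0661  205.    ]]
edge tool [[  56.1186   -3.6021   70.07  ]
 [  60.1863   -3.5912   70.0721]
 [  54.6457 -169.999    70.1534]
 [  58.734  -169.0974   70.155 ]
 [  56.1419  136.1992   69.9992]
 [  61.1637  135.2917   70.0023]
 [  61.17    148.1351   69.9958]]
[ 0.5669 -0.167   0.275 ] [[-55.1068 -39.9202 275.0391]]
cheek-green lip [[  11.559    80.2581  209.    ]
 [  13.4915   20.2319  209.    ]
 [  12.4801  -97.5899  209.    ]
 [  12.4604 -159.7084  209.    ]
 [  14.4825   78.7837  209.    ]
 [  14.4631   20.1539  209.    ]
 [  14.4247  -95.4358  209.    ]
 [  13.9193 -157.4709  209.    ]]
[[677.2248 200.3707]
 [309.8477 200.4573]]
```

>>> apply_moves(plan=[0.5, 0, 1, 0, 0, -0.003, 200, 1.0, 0, 2.2, 0, 0, -0.003, 200, 1.04, 0, 3.5, 0, 0, -0.003, 200, 1.04, 0, 4.8, 0, 0, -0.003, 200, 1.04, 0, 6, 0, 0, -0.003, 200, 1.04, 0, 6.7, 0, 0, -0.003, 200, 1.04, 0, 7, 0, 0, -0.003, 200, 1.04, 0, 7, 0, 0, -0.003, 200])

```text
clock: 12.7
tcp_pos: [0.5769, -0.1685, 0.2038]
orientation: [-3.127, 0.299, 0.002]
wrist_force: [-1.2, 0.4, -1.4]
opening: 0.685
```

```bash
python3 -c "
from h import *
go(rk(-43,-40,181),-.194)
im=manip.capture('wrist')
cv2.imwrite('pics/w11.png',cv2.resize(im,None,fx=1.5,fy=1.5,interpolation=cv2.INTER_CUBIC))
s=manip.capture('scene')
cv2.imwrite('pics/s11.png',cv2.resize(s[200:350,75:310],None,fx=3.4,fy=3.4,interpolation=cv2.INTER_CUBIC))
"
```

```text
now [ 0.5769 -0.1685  0.2038 12.7     0.6851] rk [[-44.9997 -39.4896 203.8268]] F [-1.1759  0.3553 -1.3723] q [ 0.0403  0.2545 -0.1893 -0.0006 -1.1282  1.3398]
shift cm [0.2028 0.0521 2.2824] rot [-0.0002  0.0013  0.003 ]
```

View pics/w11.png

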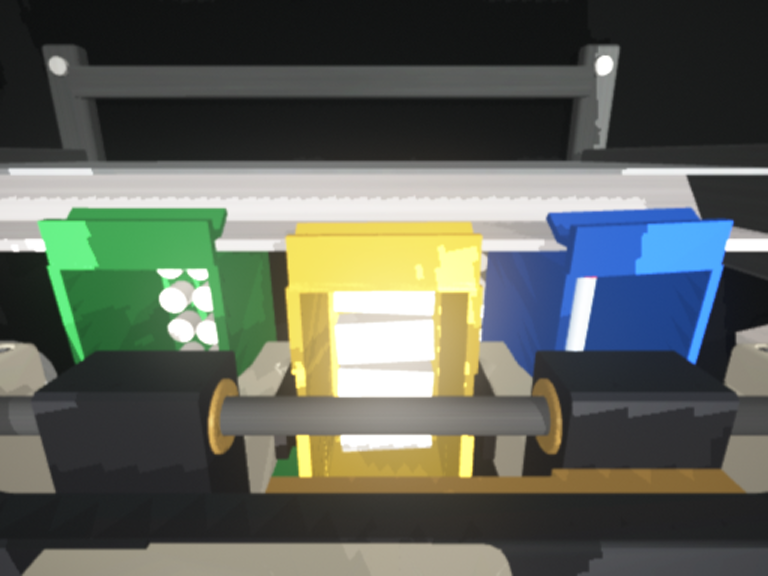

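View pics/s11.png

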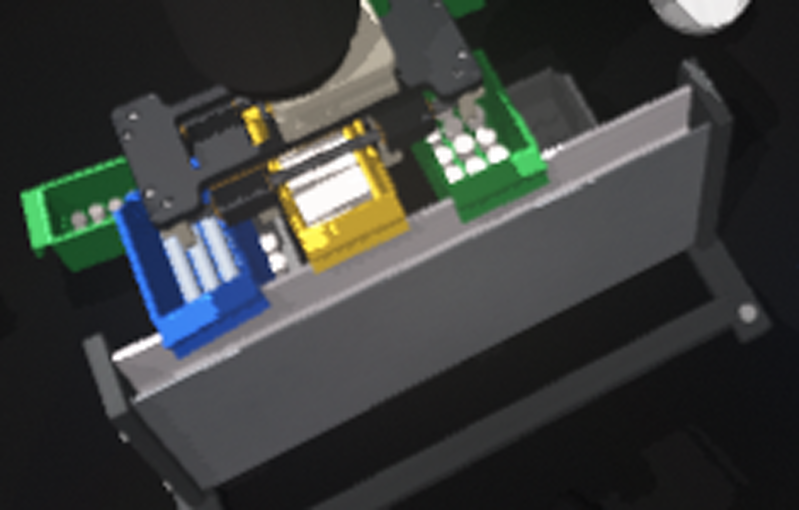

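```bash
python3 -c "
from h import *
im=cv2.imread('pics/w11.png')
for x in (230,255,275,495,520,540): print(x,[int(im[y,x].sum()//3) for y in range(220,264,2)])
c=cal('wrist'); s=manip.state(); Mt=R.from_rotvec(s['orientation'])
ed=ray(c,np.array([[260,236],[260,250],[515,236],[515,249]])/1.5,.205)
print('edge tool',Mt.inv().apply(ed-s['tcp_pos'])*1000,inrk(ed))"
```

```text
230 [215, 187, 186, 185, 185, 184, 185, 183, 185, 195, 228, 242, 241, 241, 239, 206, 109, 86, 88, 88, 88, 88]
255 [216, 188, 186, 185, 186, 185, 185, 182, 185, 195, 228, 242, 241, 241, 240, 205, 103, 83, 87, 87, 87, 87]
275 [216, 189, 186, 187, 187, 185, 185, 182, 185, 196, 229, 227, 211, 210, 207, 162, 74, 54, 55, 55, 55, 55]
495 [215, 185, 173, 178, 183, 183, 183, 182, 184, 195, 228, 242, 242, 242, 240, 210, 123, 104, 105, 106, 105, 106]
520 [211, 175, 168, 167, 168, 168, 167, 171, 181, 192, 227, 241, 240, 240, 239, 207, 116, 95, 99, 100, 101, 101]
540 [211, 174, 166, 165, 167, 166, 165, 164, 167, 181, 226, 241, 236, 215, 203, 174, 107, 88, 88, 88, 88, 89]
edge tool [[ 51.1238 -47.0135   0.4196]
 [ 45.8737 -47.4554   0.4146]
 [ 51.1852  46.8014   0.3824]
 [ 46.3192  47.2341   0.3774]] [[  6.6723   7.4742 205.    ]
 [  1.4211   7.9021 205.    ]
 [  6.9832 -86.3402 205.    ]
 [  2.1183 -86.7859 205.    ]]
```

>>> apply_moves(plan=[0, 0, 0.5, 0, 0, 0, 200, 0, 0, 0.9, 0, 0, 0, 200, 0.1, 0, 1.1, 0, 0, 0, 200, 0.2, 0, 1.3, 0, 0, 0, 200, 0.3, 0, 1.5, 0, 0, 0, 200, 0.3, 0, 1.7, 0, 0, 0, 200, 0.3, 0, 1.9, 0, 0, 0, 200, 0.3, 0, 1.9, 0, 0, 0, 200])

```text
clock: 13.47
tcp_pos: [0.5803, -0.1694, 0.1858]
orientation: [-3.127, 0.3, -0.001]
wrist_force: [-0.1, 0.1, -2.4]
opening: 0.685
```

```bash
python3 -c "
from h import *
go(rk(-43,-40,181),-.194)
im=manip.capture('wrist')
cv2.imwrite('pics/w12.png',cv2.resize(im,None,fx=1.5,fy=1.5,interpolation=cv2.INTER_CUBIC))
"
```

```text
now [ 0.5803 -0.1694  0.1858 13.4667  0.6851] rk [[-41.5088 -39.6903 185.8241]] F [-0.0663  0.055  -2.3736] q [ 0.0387  0.2727 -0.2077 -0.0003 -1.09    1.341 ]
shift cm [-0.1494  0.0308  0.4823] rot [-0.0004 -0.0003  0.0028]
```

View pics/w12.png

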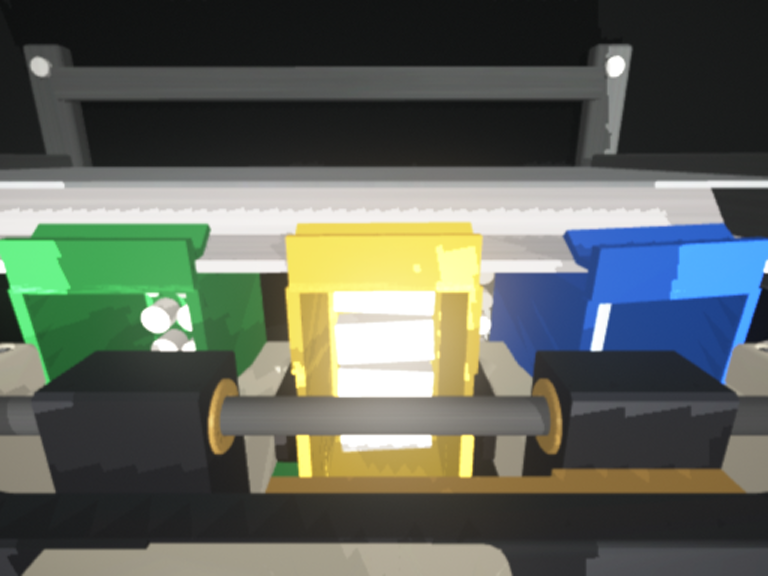

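>>> apply_moves(plan=[0, 0, 0.1, 0, 0, 0, 200, 0, 0, 0.2, 0, 0, 0, 200, 0, 0, 0.25, 0, 0, 0, 200, 0, 0, 0.3, 0, 0, 0, 200, 0, 0, 0.35, 0, 0, 0, 200, 0, 0, 0.4, 0, 0, 0, 200, 0, 0, 0.42, 0, 0, 0, 200, 0, 0, 0.42, 0, 0, 0, 200])

```text
clock: 14.18
tcp_pos: [0.5803, -0.1694, 0.1818]
orientation: [-3.127, 0.3, -0.001]
wrist_force: [0.3, -0.2, -1.3]
opening: 0.684
```

```bash
python3 -c "
from h import *
go(rk(-43,-40,181),-.194)
im=manip.capture('wrist')
cv2.imwrite('pics/w13.png',cv2.resize(im,None,fx=1.5,fy=1.5,interpolation=cv2.INTER_CUBIC))
"
```

```text
now [ 0.5803 -0.1694  0.1818 14.1833  0.684 ] rk [[-41.4616 -39.7143 181.8236]] F [ 0.2901 -0.2094 -1.3444] q [ 0.0387  0.2759 -0.213  -0.0002 -1.0813  1.341 ]
shift cm [-0.154   0.0282  0.0823] rot [-0.0003 -0.0005  0.0028]
```

View pics/w13.png

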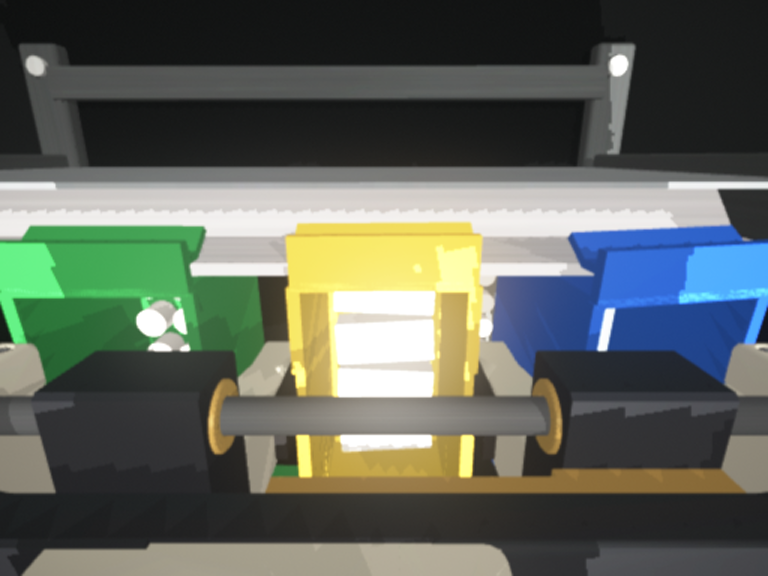

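>>> apply_moves(plan=[0, 0, 0.05, 0, 0, 0, 200, 0, 0, 0.1, 0, 0, 0, 200, 0, 0, 0.12, 0, 0, 0, 200, 0, 0, 0.14, 0, 0, 0, 200, 0, 0, 0.16, 0, 0, 0, 200, 0, 0, 0.18, 0, 0, 0, 200, 0, 0, 0.2, 0, 0, 0, 200, 0, 0, 0.2, 0, 0, 0, 200])

```text
clock: 14.9
tcp_pos: [0.5808, -0.1694, 0.1804]
orientation: [-3.127, 0.299, -0.003]
wrist_force: [-1.8, 1.8, 6.4]
opening: 0.68
```

```bash
python3 -c "
from h import *
go(rk(-43,-40,181),-.194)
"
```

```text
now [ 0.5808 -0.1694  0.1804 14.9     0.6804] rk [[-41.0224 -39.6237 180.4485]] F [-1.7693  1.7891  6.3924] q [ 0.0388  0.277  -0.215   0.0001 -1.0771  1.3411]
shift cm [-0.1978  0.037  -0.0555] rot [-0.0003 -0.0016  0.0031]
```

>>> apply_moves(plan=[0, 0, -0.05, 0, 0, 0, 75, 0, 0, -0.05, 0, 0, 0, 70, 0, 0, -0.05, 0, 0, 0, 64, 0, 0, -0.05, 0, 0, 0, 60, 0, 0, -0.05, 0, 0, 0, 58, 0, 0, -0.05, 0, 0, 0, 58, 0, 0, -0.05, 0, 0, 0, 58, 0, 0, -0.05, 0, 0, 0, 58])

```text
clock: 15.57
tcp_pos: [0.5808, -0.1694, 0.1809]
orientation: [-3.127, 0.299, -0.002]
wrist_force: [-0.4, 0.3, 0.8]
opening: 0.772
```

```bash
python3 -c "
from h import *
go(rk(-43,-40,181),-.194)
im=manip.capture('wrist')
cv2.imwrite('pics/w14.png',cv2.resize(im,None,fx=1.5,fy=1.5,interpolation=cv2.INTER_CUBIC))
s=manip.capture('scene')
cv2.imwrite('pics/s14.png',cv2.resize(s[200:350,75:310],None,fx=3.4,fy=3.4,interpolation=cv2.INTER_CUBIC))
"
```

```text
now [ 0.5808 -0.1694  0.1809 15.5667  0.7723] rk [[-41.0352 -39.6446 180.8506]] F [-0.4126  0.2854  0.8313] q [ 0.0388  0.2767 -0.2144  0.     -1.0781  1.341 ]
shift cm [-0.1966  0.035  -0.0152] rot [-0.0003 -0.0015  0.003 ]
```

View pics/w14.png

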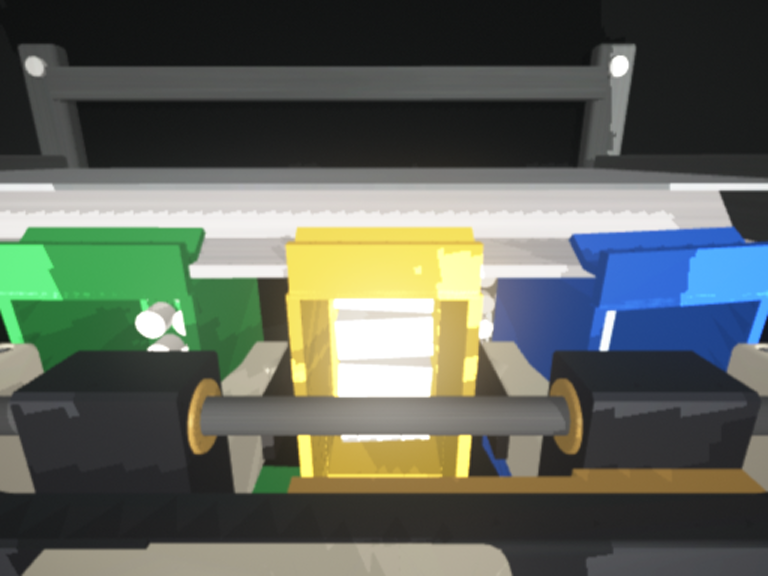

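View pics/s14.png

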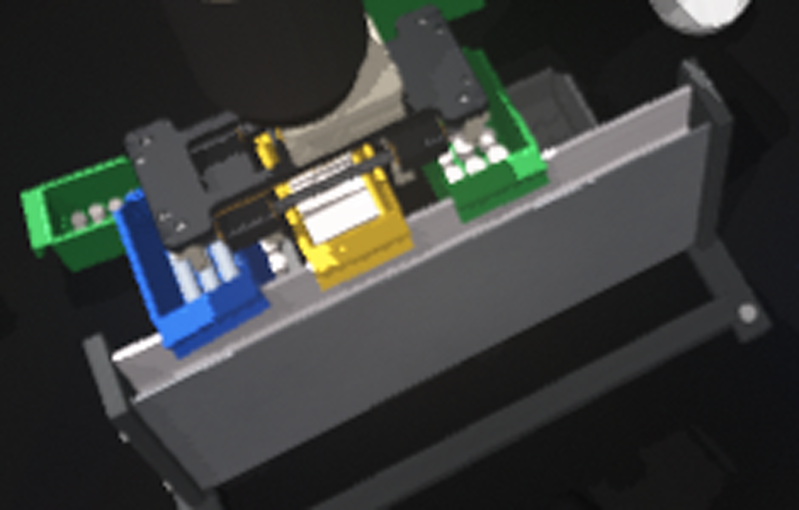

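>>> apply_moves(plan=[0, 0, -1, 0, 0, 0, 58, 0, 0, -3, 0, 0, 0, 58, 0, 0, -6, 0, 0, 0, 80, 0, -2, -9, 0, 0, 0.1, 150, 0.5, -5, -9, 0, 0, 0.22, 255, 0.5, -7, -9, 0, 0, 0.34, 255, 0.5, -9, -9, 0, 0, 0.46, 255, 0.5, -9, -9, 0, 0, 0.58, 255], grip_force=20)

```text
clock: 16.33
tcp_pos: [0.6034, -0.0792, 0.272]
orientation: [-2.907, 1.186, -0.004]
wrist_force: [-0.9, 0.3, 0.2]
opening: 0.38
```

```bash
python3 -c "
from h import *
go(rk(-36,50,265),-1.765)
"
```

```text
now [ 0.6034 -0.0792  0.272  16.3333  0.38  ] rk [[-36.2031  53.2039 271.9858]] F [-0.9221  0.2604  0.2402] q [ 0.19    0.223  -0.0736 -0.0001 -1.2712  0.606 ]
shift cm [0.1916 0.2585 0.6982] rot [-0.0032 -0.0003  0.9902]
```

>>> apply_moves(plan=[0.2, 0.25, 0, 0, 0, 0.99, 255, 0.2, 0.25, 0, 0, 0, 0.99, 255, 0.2, 0.25, 0, 0, 0, 0.99, 255, 0.2, 0.25, 0, 0, 0, 0.99, 255, 0.2, 0.25, 0, 0, 0, 0.99, 255, 0.2, 0.25, 0, 0, 0, 0.99, 255, 0.2, 0.25, 0, 0, 0, 0.99, 255, 0.2, 0.25, 0, 0, 0, 0.99, 255])

```text
clock: 17.0
tcp_pos: [0.6031, -0.0825, 0.2729]
orientation: [-1.986, 2.43, -0.003]
wrist_force: [-0.1, 0.0, -0.0]
opening: 0.004
```

```bash
python3 -c "
from h import *
go(rk(-36,47,191),-1.765)
im=manip.capture('wrist')
cv2.imwrite('pics/w15.png',cv2.resize(im,None,fx=1.5,fy=1.5,interpolation=cv2.INTER_CUBIC))
"
```

```text
now [ 0.6031 -0.0825  0.2729 17.      0.0042] rk [[-35.8623  49.9341 272.9263]] F [-0.0897  0.0033 -0.03  ] q [ 0.1846  0.2223 -0.0724  0.0001 -1.2723 -0.3849]
shift cm [0.3042 0.0407 8.1922] rot [-0.0035  0.0013 -0.006 ]
```

View pics/w15.png

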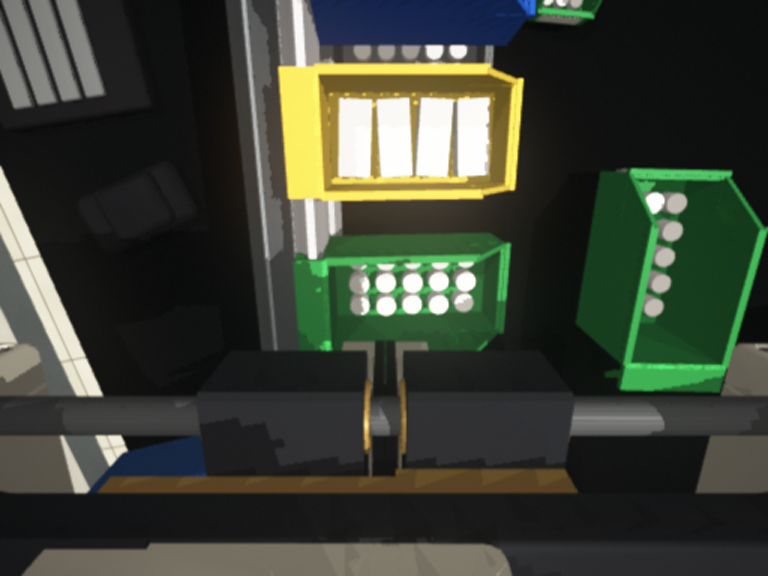

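>>> apply_moves(plan=[0.1, 0, 3.5, 0, 0, 0, 255, 0.3, 0, 6.5, 0, 0, 0, 255, 0.3, 0, 8.1, 0, 0, 0, 255, 0.3, 0, 8.1, 0, 0, 0, 255, 0.9, 0, 8.1, 0, 0, 0, 255, 1.6, 0, 8.1, 0, 0, 0, 255, 2.2, 0, 8.1, 0, 0, 0, 255, 2.9, 0, 8.1, 0, 0, 0, 255])

```text
clock: 17.72
tcp_pos: [0.5986, -0.1111, 0.1936]
orientation: [-1.975, 2.435, -0.006]
wrist_force: [2.8, 3.9, 0.8]
opening: 0.006
```

```bash
python3 -c "
from h import *
go(rk(-36,3,191),-1.765)
im=manip.capture('wrist')
cv2.imwrite('pics/w16.png',cv2.resize(im,None,fx=1.5,fy=1.5,interpolation=cv2.INTER_CUBIC))
"
```

```text
now [ 0.5986 -0.1111  0.1936 17.7167  0.0064] rk [[-34.7942  21.0662 193.6169]] F [2.7554 3.8514 0.8448] q [ 0.1369  0.2695 -0.1933 -0.0004 -1.1004 -0.3446]
shift cm [1.8089 0.0969 0.2559] rot [-0.007   0.0028 -0.0137]
```

View pics/w16.png

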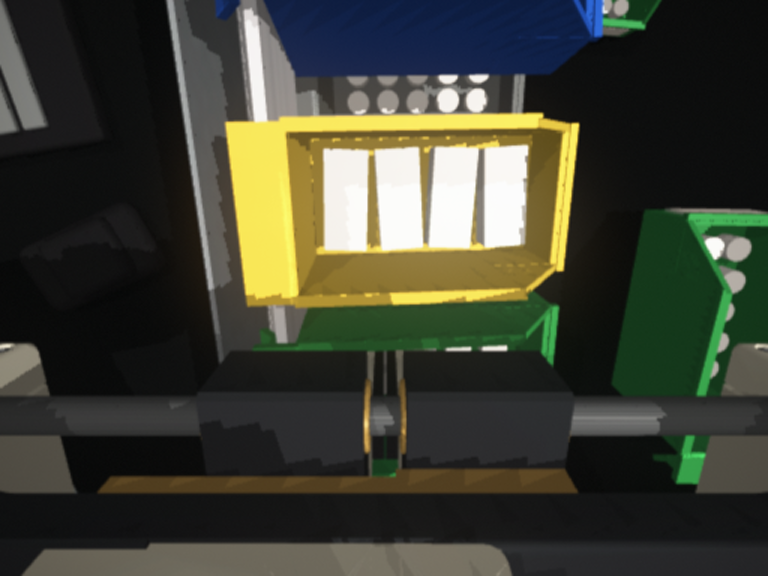

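>>> apply_moves(plan=[0.4, 0.1, 0.2, -0.005, 0, -0.013, 255, 0.8, 0.1, 0.2, -0.005, 0, -0.013, 255, 1.1, 0.1, 0.2, -0.005, 0, -0.013, 255, 1.3, 0.1, 0.2, -0.005, 0, -0.013, 255, 1.5, 0.1, 0.2, -0.005, 0, -0.013, 255, 1.6, 0.1, 0.2, -0.005, 0, -0.013, 255, 1.7, 0.1, 0.2, -0.005, 0, -0.013, 255, 1.8, 0.1, 0.2, -0.005, 0, -0.013, 255])

```text
clock: 18.43
tcp_pos: [0.5952, -0.1281, 0.1934]
orientation: [-1.99, 2.42, -0.002]
wrist_force: [0.9, 10.5, 6.1]
opening: 0.006
```

```bash
python3 -c "
from h import *
go(rk(-36,3,191),-1.765)
im=manip.capture('wrist')
cv2.imwrite('pics/w17.png',cv2.resize(im,None,fx=1.5,fy=1.5,interpolation=cv2.INTER_CUBIC))
"
```

```text
now [ 0.5952 -0.1281  0.1934 18.4333  0.0056] rk [[-34.8063   3.7045 193.4471]] F [ 0.9376 10.497   6.0647] q [ 0.1064  0.2704 -0.1911 -0.0037 -1.1019 -0.2991]
shift cm [0.0718 0.1208 0.2436] rot [-0.0061  0.0053 -0.0002]
```

View pics/w17.png

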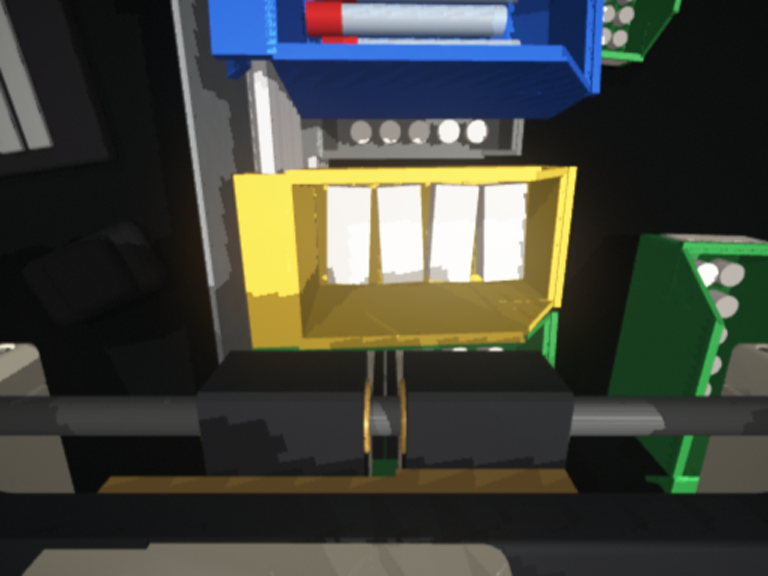

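>>> apply_moves(plan=[-0.4, 0.1, 0.1, 0, 0, 0, 255, -1.2, 0.1, 0, 0, 0, 0, 255, -1.2, 0.1, -3, 0, 0, 0, 255, -1.2, 0.1, -6.5, -0.006, 0.005, 0, 255, 3, 0.1, -7, -0.006, 0.005, 0, 255, 7, 0.1, -7, -0.006, 0.005, 0, 255, 11, 0.1, -7, -0.006, 0.005, 0, 255, 13.4, 0.1, -7, -0.006, 0.005, 0, 255])

```text
clock: 19.15
tcp_pos: [0.5666, -0.2625, 0.2632]
orientation: [1.994, -2.427, 0.0]
wrist_force: [0.5, 0.1, -0.8]
opening: 0.004
```

```bash
python3 -c "
from h import *
go(rk(-36,-132,191),-1.765)
im=manip.capture('wrist')
cv2.imwrite('pics/w18.png',cv2.resize(im,None,fx=1.5,fy=1.5,interpolation=cv2.INTER_CUBIC))
s=manip.capture('scene')
cv2.imwrite('pics/s18.png',cv2.resize(s[200:350,75:310],None,fx=3.4,fy=3.4,interpolation=cv2.INTER_CUBIC))
"
```

```text
now [ 0.5666 -0.2625  0.2632 19.15    0.0036] rk [[ -36.9852 -133.6747  263.1729]] F [ 0.4795  0.0951 -0.8061] q [-0.1212  0.2558 -0.0503  0.0007 -1.265  -0.0741]
shift cm [-0.1723 -0.1002  7.2172] rot [ 0.0003 -0.0007 -0.0009]
```

View pics/w18.png

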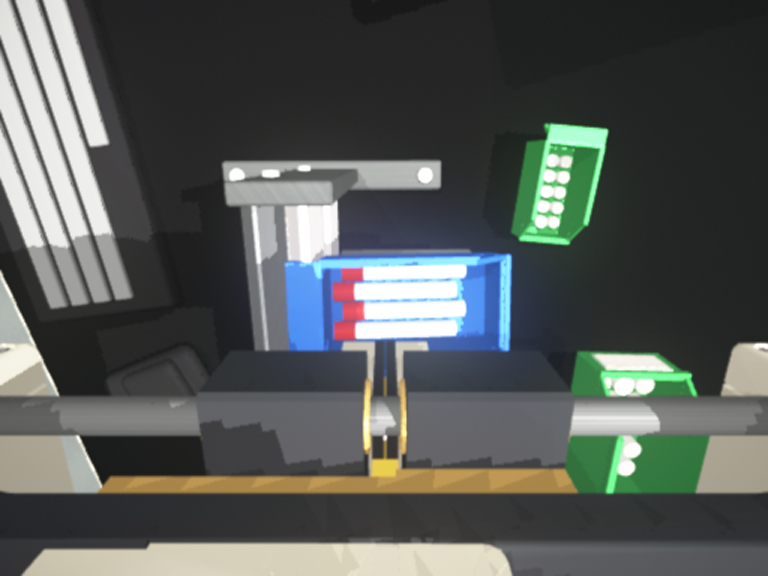

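View pics/s18.png

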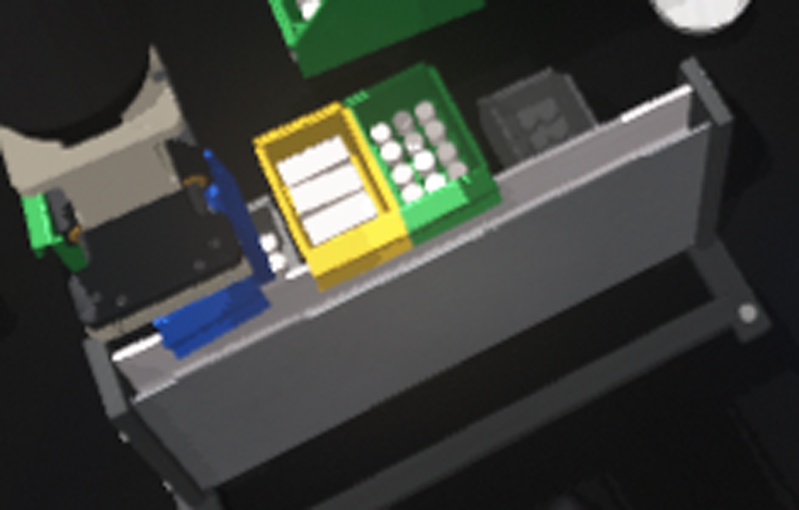

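```bash
python3 -c "
from h import *
c=cal('wrist')
print(inrk(ray(c,np.array([[287,263],[320,262]])/1.5,.209)))
c=cal('scene'); f=lambda u:np.array(u)/3.4+[75,200]
print(inrk(ray(c,f([[265,290],[312,278],[408,237],[498,195]]),.209)))
"
```

```text
[[  11.3712 -161.2637  209.    ]
 [  -5.1838 -161.704   209.    ]]
[[  8.8083 -99.502  209.    ]
 [ 14.6569 -72.485  209.    ]
 [ 17.142  -12.2482 209.    ]
 [ 17.4186  47.1515 209.    ]]
```

>>> apply_moves(plan=[-0.1, 0, 3.5, 0, 0, 0, 255, -0.2, 0, 6, 0, 0, 0, 255, -0.3, 0, 7.1, 0, 0, 0, 255, -0.5, 0, 7.1, 0, 0, 0, 255, -1.2, 0, 7.1, 0, 0, 0, 255, -1.9, 0, 7.1, 0, 0, 0, 255, -2.5, 0, 7.1, 0, 0, 0, 255, -3.2, 0, 7.1, 0, 0, 0, 255])

```text
clock: 19.92
tcp_pos: [0.5737, -0.2315, 0.1933]
orientation: [1.992, -2.429, 0.004]
wrist_force: [-0.1, -4.6, 0.2]
opening: 0.006
```

```bash
python3 -c "
from h import *
go(rk(-36,-85,191),-1.765)
"
```

```text
now [ 0.5737 -0.2315  0.1933 19.9167  0.0061] rk [[ -36.0423 -101.8745  193.3237]] F [-0.1491 -4.599   0.2322] q [-0.0671  0.2885 -0.1684  0.002  -1.1125 -0.1313]
shift cm [-1.6878  0.0023  0.2296] rot [-0.0016 -0.0016 -0.0032]
```

>>> apply_moves(plan=[-0.4, 0, 0.1, 0, 0, 0, 255, -0.8, 0, 0.2, 0, 0, 0, 255, -1.1, 0, 0.2, 0, 0, 0, 255, -1.3, 0, 0.2, 0, 0, 0, 255, -1.5, 0, 0.2, 0, 0, 0, 255, -1.6, 0, 0.2, 0, 0, 0, 255, -1.7, 0, 0.2, 0, 0, 0, 255, -1.8, 0, 0.2, 0, 0, 0, 255])

```text
clock: 20.58
tcp_pos: [0.5774, -0.2156, 0.1933]
orientation: [1.991, -2.429, 0.009]
wrist_force: [-3.5, -8.4, 7.1]
opening: 0.007
```

```bash
python3 -c "
from h import *
go(rk(-36,-85,191),-1.765)
s=manip.capture('scene')
cv2.imwrite('pics/s19.png',cv2.resize(s[200:350,75:310],None,fx=3.4,fy=3.4,interpolation=cv2.INTER_CUBIC))
"
```

```text
now [ 0.5774 -0.2156  0.1933 20.5833  0.0069] rk [[-35.4935 -85.583  193.329 ]] F [-3.4511 -8.4482  7.1109] q [-0.0377  0.2834 -0.1771  0.0056 -1.1075 -0.1622]
shift cm [-0.0592  0.0517  0.2325] rot [-0.0036 -0.0045 -0.0032]
```

View pics/s19.png

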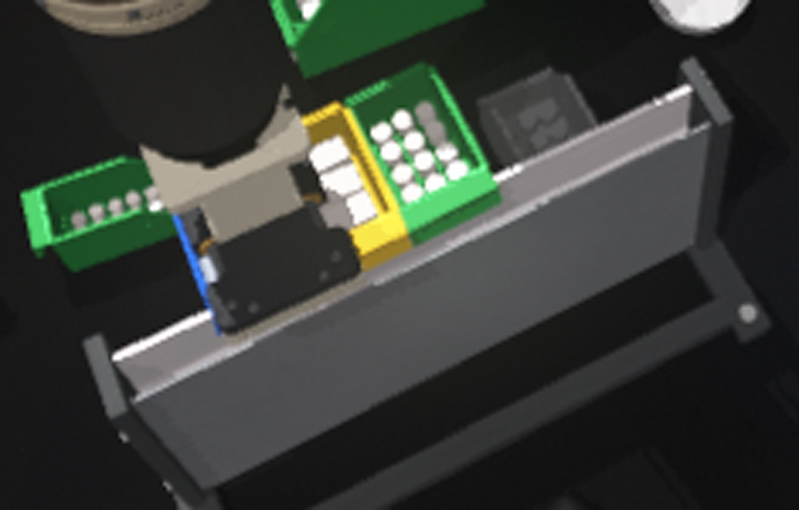

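>>> apply_moves(plan=[-0.2, 0, 0, 0, 0, 0, 255, -0.4, 0, 0, 0, 0, 0, 255, -0.5, 0, 0, 0, 0, 0, 255, -0.1, 0, 0, 0, 0, 0, 255, 0.8, 0, 0, 0, 0, 0, 255, 1.0, 0, -3, 0, 0, 0, 255, 1, 0, -7, 0, 0, 0, 255, 0, 3, -10, 0, 0, 0, 255])

```text
clock: 21.3
tcp_pos: [0.5516, -0.2111, 0.2928]
orientation: [1.99, -2.429, 0.009]
wrist_force: [1.1, 1.0, 1.9]
opening: 0.008
```

>>> apply_moves(plan=[-4, 2, -2, 0, 0, 0, 255, -8, 2, -3, 0, 0, 0, 255, -12, 2, -3, 0, 0, 0, 255, -14, 2, -3, 0, 0, 0, 255, -14, 2, -3, 0, 0, 0, 255, -14, 2, -3, 0, 0, 0, 255, -14, 2, -3, 0, 0, 0, 255, -14, 2, -3, 0, 0, 0, 255])

```text
clock: 21.97
tcp_pos: [0.5593, -0.0704, 0.3218]
orientation: [1.989, -2.429, 0.009]
wrist_force: [-0.1, -0.6, 0.3]
opening: 0.004
```

```bash
python3 -c "
from h import *
go(rk(-36,-85,191),-1.765)
im=manip.capture('wrist')
cv2.imwrite('pics/w20.png',cv2.resize(im,None,fx=1.5,fy=1.5,interpolation=cv2.INTER_CUBIC))
s=manip.capture('scene')
cv2.imwrite('pics/s20.png',cv2.resize(s[200:350,75:310],None,fx=3.4,fy=3.4,interpolation=cv2.INTER_CUBIC))
"
```

```text
now [ 0.5593 -0.0704  0.3218 21.9667  0.004 ] rk [[-81.1221  53.3865 321.8296]] F [-0.0875 -0.6413  0.2998] q [ 0.2262  0.1256 -0.085   0.0061 -1.3593 -0.4261]
shift cm [13.7498 -4.5364 13.168 ] rot [-0.0032 -0.0051 -0.0044]
```

View pics/w20.png

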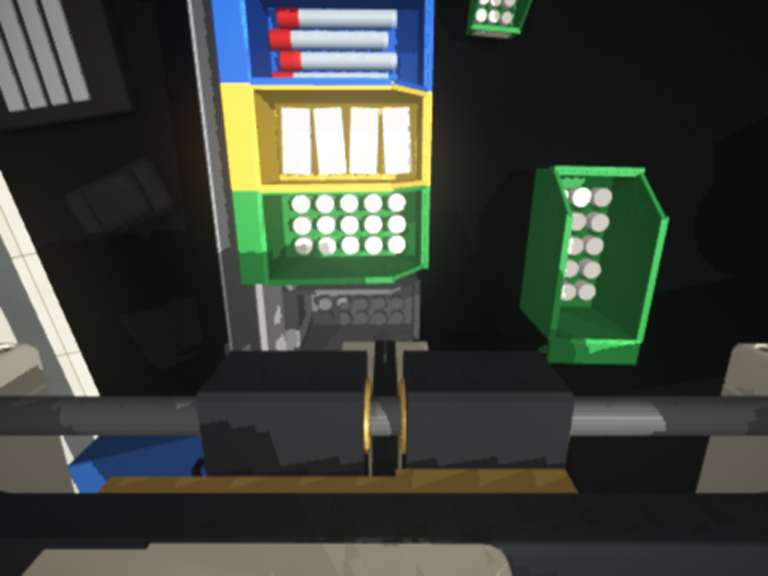

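View pics/s20.png

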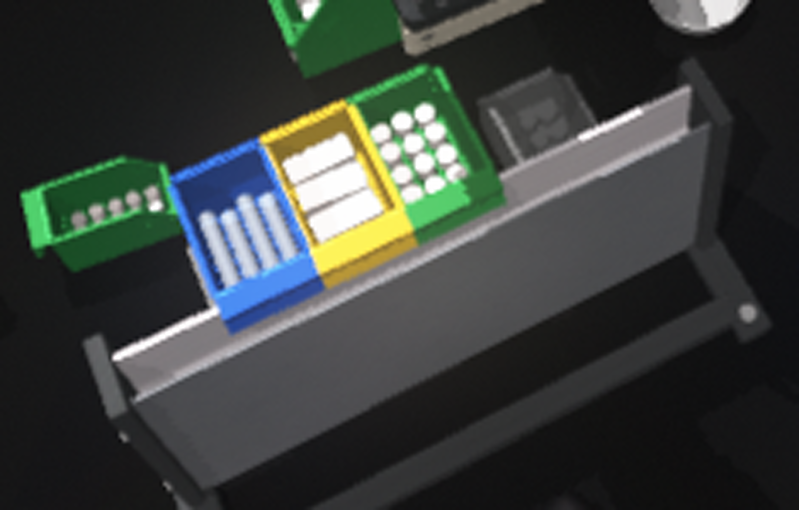

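```bash
python3 -c "
import cv2
im=cv2.imread('pics/w20.png')[60:210,205:445]
cv2.imwrite('pics/w20z.png',cv2.resize(im,None,fx=3.3,fy=3.3,interpolation=cv2.INTER_CUBIC))
from h import *
cv2.imwrite('pics/t20.png',manip.capture('top'))"
```

```text
(no output)
```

View pics/w20z.png

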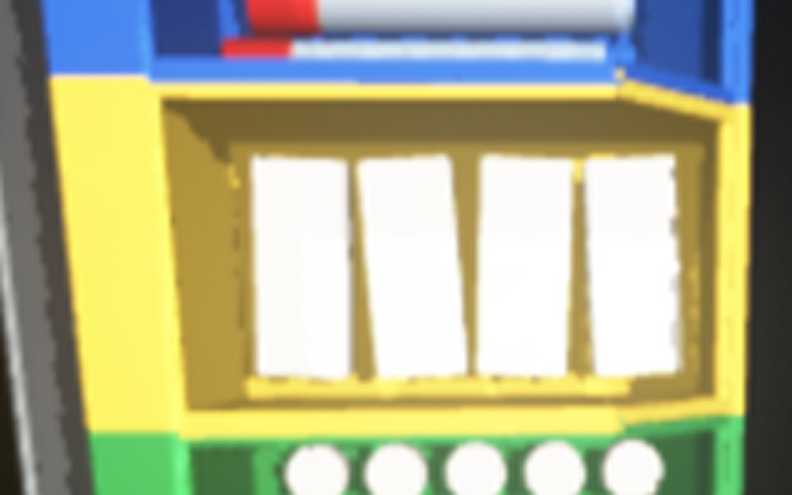

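View pics/t20.png

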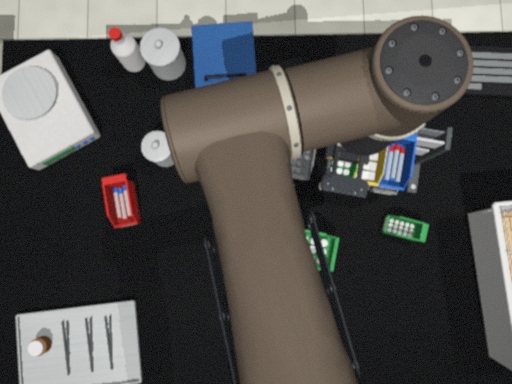

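```bash
python3 -c "
from workcell import manip
print(manip.hand_in())"
```

```text
the job is handed in; nothing more can be done
None
```

The three bins now hang side by side on the top louvre, blue, yellow, green, with yellow in the middle. I handed the job in at about 22 s.

- **Making room:** I slid green and blue apart from the inside, along the louvre, to a gap of about 117–125 mm (two camera estimates). They stayed on the louvre throughout.
- **Hanging the yellow bin:** I lowered it upright until its lip sat on the louvre edge, shown by about 6 N of contact force, then let go. It shifted slightly as it settled, and its lip then lined up with the other two.
- **Closing up:** I pushed green and then blue against yellow. The peak wrist force I read was about 12 N.

**Final checks:**
- The wrist and scene pictures show no visible gap at either seam, and the lips are in line.
- The robot stood clear, touching nothing.
- In the last top view the red bin and canister look where they started. The arm hid the dish in that view, but it looked undisturbed in the earlier wrist pictures.
- My first estimate of the rack position was about 3.5 mm too far back. I corrected it from the wrist camera before hanging the bin. No later check disagreed.

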